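# Index and pin a measuring stage, then line up specimens under a straightedge

## Task

Set up the measuring stage for a new batch: first put the round mounts left on its deck into the white tray, and turn the black index knob slowly clockwise (seen from above) until you feel it drop into its hidden notch, let go, and push the lock pin fully down. Only with the deck clear and the pin down, set every steel specimen block in one row on the deck with its short end against the fence. Then lay the straightedge on the deck flush along the fronts of all the blocks so that they sit flush and square to the fence, and leave the other things on the table alone.

Things in the scene. Friction and masses are not known exactly. Their poses are not given: they have to be found in the camera images.
- stage: Fixed measuring stage, yaw within 0.2 rad. Origin on the table under its black deck (x -55 to 55, y -135 to 147 mm, top 20 mm above the table). White index head at the deck's +y end: x -105 to 55, y 149 to 251 mm, top at 42 mm; on it the knob (axis x 0, y 200 mm) and the lock pin (x -68, y 200 mm).
- fence (a point): On the aluminium fence along the deck's +x edge: on its face towards -x, at deck height; stage frame x 45, y 0, z 20 mm, axes as stage. The fence is as long as the deck, 10 mm thick, 12 mm higher than the deck. Blocks flush to it have their centres at stage x 30 mm; a straightedge flush to the blocks has its centre line at stage x 0.
- knob: Black index knob, turns about vertical z. Skirt 48 mm across, 7 mm high; on it a grip bar 46 mm long (its x), 14 mm thick (its y), top 75 mm above the table; white line at its +x end. Origin on the axis, 43.5 mm above the table. The bar's direction says nothing of where the notch is. Notch: 0.5 to 1.6 rad clockwise from above (negative about z) of the start; hard stop 0.6 rad past it.
- knob_grip (a point): On the knob's axis 4.5 mm below its top, a good TCP height; axes as knob. Friction is a steady 0.04 N m. Over 0.18 rad before the notch's centre a sprung ball drops in: the resistance dips and reverses by up to 0.2 N m (knob pulls ahead); past the centre it takes some 0.25 N m to climb out. Let go in the notch and the knob centres itself; if overshot, turn back.
- lock_pin (a joint): Travel of the lock pin, m: 0 up (start), 0.018 fully down. It slides straight down, stiff with about 2 N of friction, and stays where it is left. Inside the head the index plate blocks it after about 4 mm unless the knob sits in its notch, when it goes fully down; push with 6 to 20 N.
- pin_top (a point): Centre of the top of the lock pin's round steel head, 22 mm across; 82 mm above the table when up, 64 mm when fully down.
- specimen1: Steel specimen block, 30 mm (its x) by 24 mm (its y) by 14 mm high, 0.05 to 0.12 kg. Origin at the centre of the block, 7 mm above what it lies on; either large face may be up. Goes on the deck with either 24 mm wide end face (across its x) against the fence, so 30 mm deep from it; gaps between blocks do not matter. Three or four of the four are present.
- specimen2: Steel specimen block, 30 mm (its x) by 24 mm (its y) by 14 mm high, 0.05 to 0.12 kg. Origin at the centre of the block, 7 mm above what it lies on; either large face may be up. Goes on the deck with either 24 mm wide end face (across its x) against the fence, so 30 mm deep from it; gaps between blocks do not matter. Three or four of the four are present.
- specimen3: Steel specimen block, 30 mm (its x) by 24 mm (its y) by 14 mm high, 0.05 to 0.12 kg. Origin at the centre of the block, 7 mm above what it lies on; either large face may be up. Goes on the deck with either 24 mm wide end face (across its x) against the fence, so 30 mm deep from it; gaps between blocks do not matter. Three or four of the four are present.
- specimen4: Steel specimen block, 30 mm (its x) by 24 mm (its y) by 14 mm high, 0.05 to 0.12 kg. Origin at the centre of the block, 7 mm above what it lies on; either large face may be up. Goes on the deck with either 24 mm wide end face (across its x) against the fence, so 30 mm deep from it; gaps between blocks do not matter. Three or four of the four are present.
- straightedge: Aluminium straightedge: bar 200 mm long (its y), 30 mm wide (its x), 14 mm high, with a lengthwise grip rib on the middle of its top: 70 mm long (y), 12 mm thick (x), reaching to 40 mm above the underside. Origin at the centre of the bar's underside. About 0.28 kg. Both long sides are alike.
- mount1: Round dark red resin mount left on the deck, 30 mm across, 18 mm high, 30 g, upright; origin at the centre of its underside. One or two of the two are present; to go into the tray.
- mount2: Round dark red resin mount left on the deck, 30 mm across, 18 mm high, 30 g, upright; origin at the centre of its underside. One or two of the two are present; to go into the tray.
- tray: Fixed open white tray on the table, 110 mm (its x) by 100 mm (its y), 25 mm high, walls and floor 4 to 5 mm. Origin at the centre of its underside.
- weight: Bystander: small brass weight with a button top, 28 mm across, 30 mm high. Origin: centre of the underside.
- oil_bottle: Bystander: amber oil bottle, 36 mm across, 75 mm high. Origin: centre of the underside.
- dish: Bystander: shallow glass dish, 90 mm across, 14 mm high. Origin: centre of the underside.
- jar: Bystander: closed glass jar, 54 mm across, 60 mm high. Origin: centre of the underside.
- screwdriver: Bystander: screwdriver 150 mm long, lying along its x.
- lens_case: Bystander: black lens case with steel cap, 42 mm across, 57 mm high. Origin: centre of the underside.
Mind the look-alikes: they are no part of the job. Of the things like the straightedge, leave any that is purple or yellow; of the rest the larger one is meant.

How it is judged:
By the outcome, as a careful person would: the job done as asked, in the order asked, and still so for the second after the job is handed in, with the robot touching nothing.
Of specimen1, specimen2, specimen3, specimen4 only 3 to 4 are there at a start; the rules pass over those that are not, and their reading is None.
Of mount1, mount2 only 1 to 2 are there at a start; the rules pass over those that are not, and their reading is None.
At some moment in a run one of specimen1, specimen2, specimen3, specimen4, straightedge may be knocked a few centimetres aside while the robot is not near it.
Once in a run the grip may slacken for a moment while it holds something.
It also fails if it takes over 210 s, if anything falls off the work surface, if the arm or the gripper's body presses on something with over 40 N, if the wrist force passes 120 N, or if a joint passes its speed limit or range.

## Robot

A 6-joint arm with a two-finger parallel gripper is mounted at the origin on the work surface. World frame = base frame: x ahead of the robot, y to its left, z up, the work surface at z = 0. Lengths are in m, angles in rad, forces in N, time in s.
With the tool pointing down it reaches from about 0.325 to 0.775 m from the base axis. Payload 9.3 kg.
Tool frame: the origin (TCP) lies between the finger pads, 19 mm behind the fingertips; this is the grasp point; z points along the fingers, y is the line along which they close (so a half turn about z gives the same grasp; the last joint's range is limited). The gripper opens to 85 mm and grips with 20 to 120 N. Pads are 22 mm wide; open, the fingers measure 114 mm over their backs; the gripper's body (76 mm by 85 mm) begins 54 mm behind the grasp point. The pads swing forward as they close: fully open they stand 13 mm farther back than shut.
Start: joints at [-0.153, 0.259, 0.021, 1.334, 0, 1.418], TCP at [0.55, -0, 0.25] pointing down, gripper open.
Joint ranges: [-3.04, 3.04], [-0.91, 1.82], [-1.04, 1.36], [-1.92, 1.95], [-1.52, 1.45], [-3.14, 3.14]. Speed limits (rad/s): [2.22, 2.22, 2.79, 3.14, 3.14, 3.14].

## Interface

Orientations are given as a rotation vector (axis times angle).
In Python, from station import ctrl gives the robot as it stands. The module is installed in compiled form; this text tells all that it offers.
- The arm moves only by the shell command python3 -m pendant 'ROWS'. ROWS is JSON, a list of rows, each an object of numbers: "gripper": the finger opening in mm, from 0 to 85.4; "x", "y", "z": the shift along the tool's x, y, z in mm; "wx", "wy", "wz": the turn, a rotation vector about the tool's x, y, z in rad. A call has 1 to 5 rows; each row is the pose to reach, as a shift and turn from the pose commanded when the call began, along the tool's axes at that moment; what a row does not reach only later rows make up. A row lasts 1/8 s, in which the tool goes at most 62.5 mm and 10.7 degrees, less where a joint would pass 70% of its speed; a pose out of reach is approached as far as the arm can. A call with a gripper value outside its range is refused whole. The fingers move at their own pace and stop on an object; the grip force is fixed at half the most. Time passes only in rows, so rows that repeat a pose let the fingers close. It gives the time, the measured TCP pose, the force, the opening and the grip force at its end, in the units of the state.
- ctrl.sense(): the state, without advancing time (a new reading comes with each control period).
- ctrl.read_camera(name): name is "scene" or "side" or "wrist"; returns a dict with "image" (384x512x3 uint8, red, green, blue), "fx", "fy", "cx", "cy" (pixels), "eye" and "rotation" of the camera in the world. Camera axes: x right, y down, z forward; pixel columns grow to the right and rows downward; lengths in m; the calibration is good to about 2 mm. A picture is of the moment at which its call begins. There is no depth.
- ctrl.hand_in(): hands the job in; it is judged then, once.
The state is a dict: "time": time; "joint_pos": joint angles; "joint_vel": joint speeds; "joint_torque": joint torques, N m; "tcp_pos": TCP position; "tcp_rot": TCP orientation; "wrist_force": force on the tool from outside, world axes, zero at the start; "wrist_torque": the same for the moment, N m; "finger_gap": finger opening in m; "grasp_force": force on a finger pad.
Only numpy, scipy, OpenCV 4.12 (cv2) and the standard library are available. Lean on these libraries where they do the work, as an engineer would, in place of code of your own. Each camera call takes 0.05 s, during which the arm holds its last target. There are 200 camera calls.

## Working session

There is one attempt and no reset: what is moved stays moved. The work goes in short steps, Python scripts to look and compute and a shell command to move; the robot and the scene stay as the last step left them, time stands still between calls to the robot, and variables do not carry over. Pictures are saved under pics/ and viewed, at most 14 in all, crops included, and the job is handed in when it is done.

```bash
mkdir -p pics; ls
cat > h.py <<'E'
import numpy as np, cv2
from scipy.spatial.transform import Rotation as R
from station import ctrl
def cam(n):
    c=ctrl.read_camera(n); return c
def save(c,name,box=None,scale=1):
    im=c["image"]
    if box: im=im[box[1]:box[3],box[0]:box[2]]
    im=cv2.cvtColor(im,cv2.COLOR_RGB2BGR)
    if scale!=1: im=cv2.resize(im,None,fx=scale,fy=scale,interpolation=cv2.INTER_CUBIC)
    cv2.imwrite("pics/"+name,im)
def ray(c,u,v):
    d=np.array([(u-c["cx"])/c["fx"],(v-c["cy"])/c["fy"],1.0])
    return np.array(c["eye"]),np.array(c["rotation"])@d
def onplane(c,u,v,z):
    e,d=ray(c,u,v); return (e+d*(z-e[2])/d[2])[:2]
def proj(c,p):
    q=np.array(c["rotation"]).T@(np.array(p,float)-np.array(c["eye"]))
    return np.array([c["fx"]*q[0]/q[2]+c["cx"],c["fy"]*q[1]/q[2]+c["cy"]])
def totool(p,yaw=None):
    "shift (mm) in tool axes to world target p from commanded~measured pose"
    s=ctrl.sense(); M=R.from_rotvec(s["tcp_rot"])
    return np.round(1000*M.inv().apply(np.array(p)-s["tcp_pos"]),1)
E
python3 - <<'E'
from h import *
for n in("scene","side","wrist"):
    c=cam(n); save(c,n+"0.png",scale=1.5); print(n,c["eye"],np.round(c["rotation"],3).tolist(),c["fx"],c["cx"])
s=ctrl.sense(); print(s); print(R.from_rotvec(s["tcp_rot"]).as_matrix().round(3))
E
```

```text
pics
scene [ 1.18264901 -0.54296651  0.93551862] [-2.154, -1.018, 0.418] 347.34049893584813 253.13507238893
side [-0.15799959  0.7909781   0.97251944] [-0.919, 2.481, -1.077] 410.1584300564588 257.0240564057553
wrist [0.55045224 0.07463993 0.37317486] [2.842, -0.001, -0.001] 315.9565683803105 257.9590369856664
{'time': 0.15, 'joint_pos': array([-1.52595548e-01,  2.59100859e-01,  2.09370464e-02,  1.33368355e+00,
        1.13940201e-06,  1.41823283e+00]), 'joint_vel': array([-0.00037992, -0.00244665,  0.00122213, -0.00015897, -0.0012437 ,
       -0.0005668 ]), 'joint_torque': array([ 3.21120227e-03, -5.55970466e+01,  3.44662285e+01,  1.13262911e-02,
       -1.37106272e-04,  2.85134706e-05]), 'tcp_pos': array([5.49816468e-01, 2.63020160e-05, 2.49484763e-01]), 'tcp_rot': array([-2.22087719e+00, -2.22080602e+00,  9.74702910e-04]), 'wrist_force': array([-0.30645993,  0.4174818 ,  0.41356792]), 'wrist_torque': array([0.00451182, 0.00224592, 0.06786916]), 'grasp_force': 0.0, 'finger_gap': 0.0854645247445958}
[[ 0.     1.    -0.001]
 [ 1.    -0.     0.   ]
 [ 0.    -0.001 -1.   ]]
```

```bash
sed -i 's/np.array(c\["rotation"\])\.T/R.from_rotvec(c["rotation"]).as_matrix().T/; s/np.array(c\["rotation"\])@/R.from_rotvec(c["rotation"]).as_matrix()@/' h.py; grep rotvec h.py
```

```text
return np.array(c["eye"]),R.from_rotvec(c["rotation"]).as_matrix()@d
    q=R.from_rotvec(c["rotation"]).as_matrix().T@(np.array(p,float)-np.array(c["eye"]))
    s=ctrl.sense(); M=R.from_rotvec(s["tcp_rot"])
```

View pics/scene0.png

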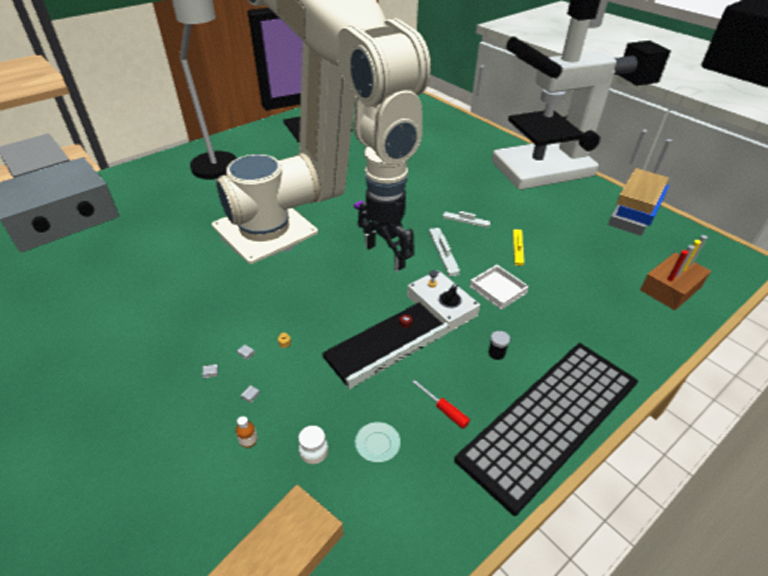

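View pics/side0.png

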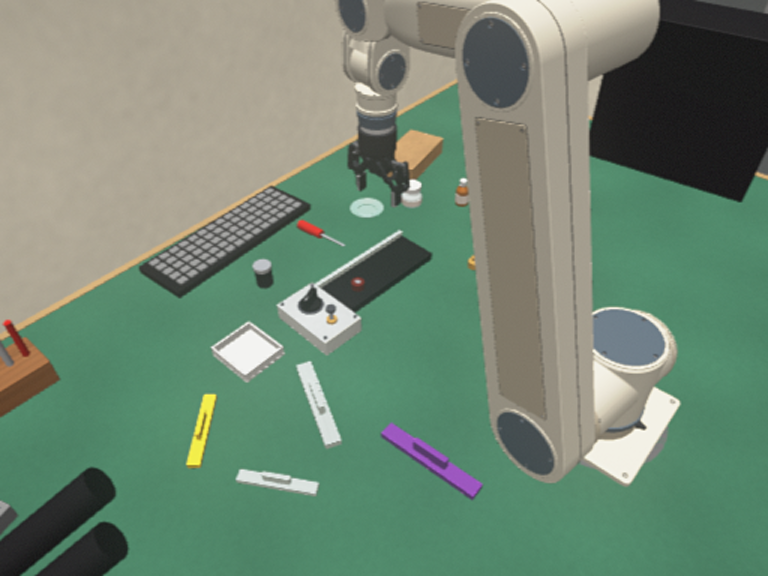

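View pics/wrist0.png

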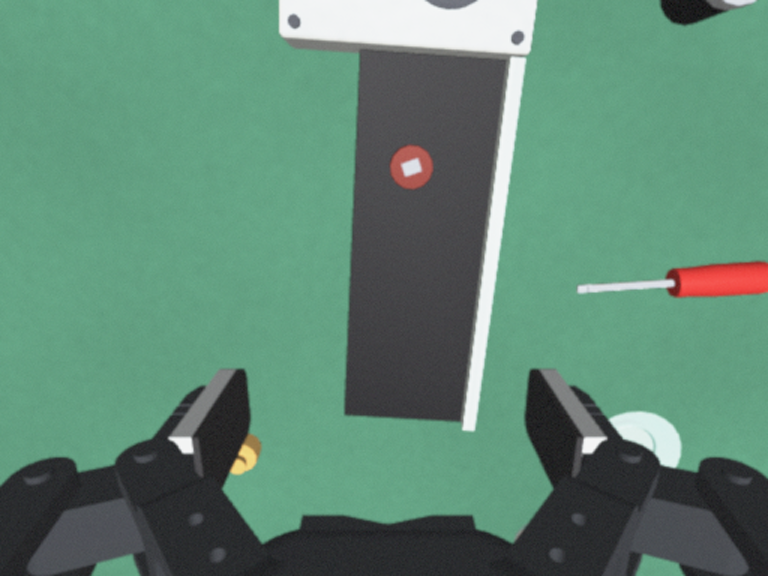

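Run:
```python
from h import *
w=cam("wrist"); s=cam("scene"); d=cam("side")
for n,(u,v),z in [("head-",(280,38),.042),("head+",(532,52),.042),("deck-",(345,413),.02),("deckNW",(360,51),.02),("fenceend",(476,430),.032),("mount",(412,167),.018)]:
    print(n,onplane(w,u/1.5,v/1.5,z).round(4))
def blobs(c,lo,hi,box,z,amin,name):
    h=cv2.cvtColor(c["image"],cv2.COLOR_RGB2HSV); m=cv2.inRange(h,lo,hi)
    x0,y0,x1,y1=box; k=np.zeros_like(m); k[y0:y1,x0:x1]=m[y0:y1,x0:x1]
    cs,_=cv2.findContours(k,cv2.RETR_EXTERNAL,cv2.CHAIN_APPROX_NONE)
    for q in cs:
        if cv2.contourArea(q)<amin: continue
        P=np.array([onplane(c,*p[0],z) for p in q]); r=cv2.minAreaRect((P*1000).astype(np.float32))
        print(name,"px",q[:,0].mean(0).round(0),"rect",np.round(r[0],0),np.round(r[1],0),round(r[2],1))
blobs(s,(0,0,120),(180,70,255),(120,215,190,275),.014,20,"spec")
blobs(s,(0,0,110),(180,70,255),(280,135,350,205),.02,40,"wht scene")
blobs(d,(0,0,110),(180,70,255),(130,200,240,335),.02,40,"wht side")
blobs(s,(10,120,100),(22,255,255),(150,200,210,300),.02,20,"orange")
for n,u,v,z in[("trayA",250,266,.0),]: pass
save(s,"sc1.png",(120,120,370,320),3)
```

```text
head- [0.4829 0.1354]
head+ [0.6423 0.1273]
deck- [ 0.5144 -0.1483]
deckNW [0.532  0.1314]
fenceend [ 0.6242 -0.1569]
mount [0.5684 0.055 ]
spec px [166. 262.] rect [ 506. -330.] [32. 31.] 18.1
spec px [139. 247.] rect [ 395. -370.] [29. 35.] 63.0
spec px [163. 234.] rect [ 394. -281.] [33. 28.] 4.5
wht scene px [296. 194.] rect [551. 195.] [116. 167.] 86.3
wht scene px [332. 190.] rect [618. 335.] [125. 127.] 89.8
wht scene px [296. 167.] rect [425. 328.] [ 40. 211.] 61.3
wht scene px [311. 145.] rect [356. 492.] [143.  54.] 29.6
wht side px [185. 321.] rect [341. 505.] [145.  31.] 30.1
wht side px [212. 269.] rect [407. 345.] [ 35. 210.] 62.1
wht side px [165. 234.] rect [609. 346.] [114. 134.] 89.0
wht side px [212. 213.] rect [566. 183.] [128. 194.] 86.4
orange px [163. 287.] rect [ 584. -386.] [33. 33.] 75.9
orange px [189. 227.] rect [ 427. -197.] [21. 42.] 57.6
```

View pics/sc1.png

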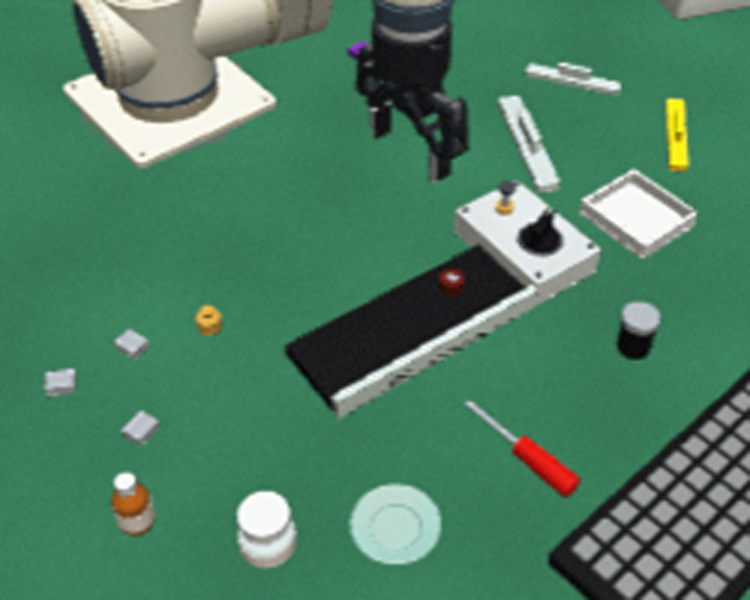

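Scene: three steel blocks (crop px 130,343; 60,381; 140,426), one mount (452,280). Straightedge look-alikes: long white (528,142), short white (573,77), yellow (677,133), purple (358,48). The longer white one measures about 210 mm against about 145 mm for the short one, so it is the one I choose. The mount goes first.

```bash
python3 -m pendant '[{"gripper":60,"x":55,"y":18.5,"z":130},{"gripper":60,"x":55,"y":18.5,"z":130},{"gripper":60,"x":55,"y":18.5,"z":130},{"gripper":60,"x":55,"y":18.5,"z":150},{"gripper":60,"x":55,"y":18.5,"z":150}]'
python3 -m pendant '[{"gripper":60,"z":30},{"gripper":60,"z":57},{"gripper":60,"z":57}]'
python3 -m pendant '[{"gripper":20},{"gripper":20},{"gripper":20},{"gripper":20},{"gripper":20}]'
python3 -m pendant '[{"gripper":20,"z":-40},{"gripper":20,"z":-70},{"gripper":20,"z":-80},{"gripper":20,"z":-80}]'
python3 - <<'E'
from h import *
print(totool([.612,.341,.122]))
w=cam("wrist");save(w,"w1.png",scale=1.2)
E
```

```text
[341.   62.1 127.8]$[0]: bad value
$[0]: bad value
$[0]: bad value
$[0]: bad value
```

View pics/w1.png

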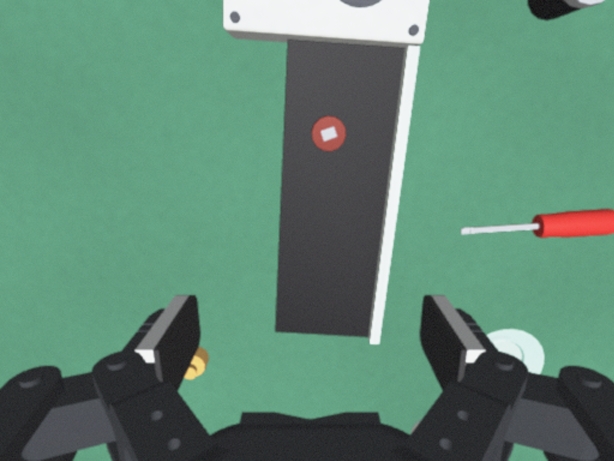

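The picture is unchanged: the rows were refused. I'll test the row format.

```bash
python3 -m pendant '[{"gripper":60,"x":0,"y":0,"z":10,"wx":0,"wy":0,"wz":0}]' ; python3 -m pendant --help | head -20
```

```text
time: 0.48
tcp_pos: [0.5503, -0.0, 0.2401]
tcp_rot: [2.221, 2.221, 0.001]
wrist_force: [-0.5, 0.1, 0.2]
finger_gap: 0.0698
grasp_force: 0.0invalid input: not JSON, or not a number
```

```bash
python3 -m pendant '[{"gripper":60,"x":55,"y":18,"z":60,"wx":0,"wy":0,"wz":0},{"gripper":60,"x":55,"y":18,"z":120,"wx":0,"wy":0,"wz":0},{"gripper":60,"x":55,"y":18,"z":150,"wx":0,"wy":0,"wz":0},{"gripper":60,"x":55,"y":18,"z":185,"wx":0,"wy":0,"wz":0},{"gripper":60,"x":55,"y":18,"z":198,"wx":0,"wy":0,"wz":0}]'
python3 -m pendant '[{"gripper":20,"x":0,"y":0,"z":0,"wx":0,"wy":0,"wz":0},{"gripper":20,"x":0,"y":0,"z":0,"wx":0,"wy":0,"wz":0},{"gripper":20,"x":0,"y":0,"z":0,"wx":0,"wy":0,"wz":0},{"gripper":20,"x":0,"y":0,"z":0,"wx":0,"wy":0,"wz":0}]'
python3 - <<'E'
from h import *
print(totool([.612,.341,.122]))
E
```

```text
time: 1.1
tcp_pos: [0.5666, 0.0551, 0.0396]
tcp_rot: [-2.219, -2.22, 0.004]
wrist_force: [-0.2, 0.0, 0.4]
finger_gap: 0.0597
grasp_force: 0.0
time: 1.6
tcp_pos: [0.5689, 0.0549, 0.0434]
tcp_rot: [2.22, 2.22, 0.003]
wrist_force: [-0.9, -0.5, 7.1]
finger_gap: 0.0274
grasp_force: 59.6
[286.1  43.3 -78.5]
```

```bash
python3 -m pendant '[{"gripper":20,"x":0,"y":0,"z":-60,"wx":0,"wy":0,"wz":0},{"gripper":20,"x":0,"y":0,"z":-110,"wx":0,"wy":0,"wz":0},{"gripper":20,"x":60,"y":10,"z":-120,"wx":0,"wy":0,"wz":0},{"gripper":20,"x":120,"y":20,"z":-120,"wx":0,"wy":0,"wz":0},{"gripper":20,"x":180,"y":30,"z":-120,"wx":0,"wy":0,"wz":0}]'
python3 -m pendant '[{"gripper":20,"x":60,"y":10,"z":0,"wx":0,"wy":0,"wz":0},{"gripper":20,"x":106,"y":13,"z":0,"wx":0,"wy":0,"wz":0},{"gripper":20,"x":106,"y":13,"z":0,"wx":0,"wy":0,"wz":0}]'
python3 - <<'E'
from h import *
for n in("scene","side"):
  c=cam(n);h=cv2.cvtColor(c["image"],cv2.COLOR_RGB2HSV);m=cv2.inRange(h,(0,0,150),(180,70,255))
  for q in cv2.findContours(m,cv2.RETR_EXTERNAL,cv2.CHAIN_APPROX_SIMPLE)[0]:
    a=cv2.contourArea(q);b=cv2.boundingRect(q);t=np.array(b[:2])
    p=proj(c,[.612,.341,.02])
    if a>150 and cv2.pointPolygonTest(q,tuple(map(float,p)),True)>-15:
      r=cv2.approxPolyDP(q,3,True)[:,0]; print(n,a,[onplane(c,*x,.025).round(3).tolist() for x in r])
w=cam("wrist");save(w,"w2.png",scale=1.2)
E
```

```text
time: 2.22
tcp_pos: [0.5984, 0.2366, 0.1631]
tcp_rot: [2.222, 2.22, 0.002]
wrist_force: [1.6, 0.6, 0.4]
finger_gap: 0.0274
grasp_force: 59.3
time: 2.6
tcp_pos: [0.6104, 0.3444, 0.1616]
tcp_rot: [-2.217, -2.225, -0.001]
wrist_force: [0.5, -1.0, -0.6]
finger_gap: 0.0275
grasp_force: 59.3
scene 525.0 [[0.559, 0.388], [0.56, 0.293], [0.68, 0.273], [0.684, 0.355], [0.667, 0.388]]
side 998.5 [[0.662, 0.291], [0.669, 0.393], [0.546, 0.405], [0.56, 0.393], [0.557, 0.297]]
```

View pics/w2.png

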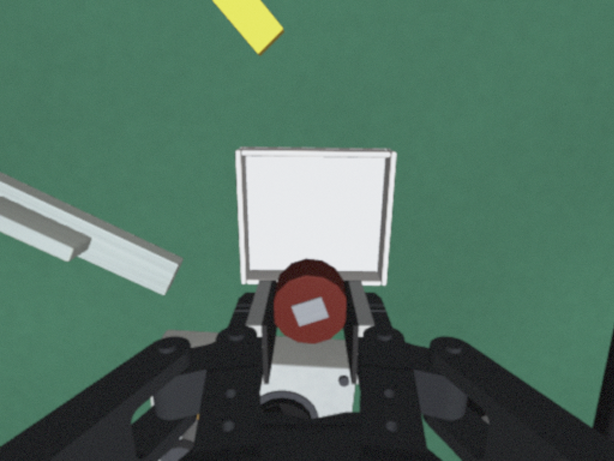

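```bash
python3 -m pendant '[{"gripper":20,"x":0,"y":1,"z":50,"wx":0,"wy":0,"wz":0},{"gripper":20,"x":0,"y":1,"z":100,"wx":0,"wy":0,"wz":0},{"gripper":20,"x":0,"y":1,"z":127,"wx":0,"wy":0,"wz":0},{"gripper":20,"x":0,"y":1,"z":129,"wx":0,"wy":0,"wz":0},{"gripper":45,"x":0,"y":1,"z":129,"wx":0,"wy":0,"wz":0}]'
python3 -m pendant '[{"gripper":45,"x":0,"y":0,"z":0,"wx":0,"wy":0,"wz":0},{"gripper":45,"x":0,"y":0,"z":-50,"wx":0,"wy":0,"wz":0},{"gripper":60,"x":0,"y":0,"z":-110,"wx":0,"wy":0,"wz":0},{"gripper":60,"x":-60,"y":-10,"z":-160,"wx":0,"wy":0,"wz":0},{"gripper":60,"x":-120,"y":-20,"z":-180,"wx":0,"wy":0,"wz":0}]'
python3 -m pendant '[{"gripper":60,"x":-60,"y":-10,"z":-20,"wx":0,"wy":0,"wz":0},{"gripper":60,"x":-110,"y":-30,"z":-40,"wx":0,"wy":0,"wz":0},{"gripper":60,"x":-110,"y":-30,"z":-40,"wx":0,"wy":0,"wz":0},{"gripper":60,"x":-110,"y":-30,"z":-40,"wx":0,"wy":0,"wz":0}]'
python3 - <<'E'
from h import *
w=cam("wrist");save(w,"w3.png",scale=1.5);print(w["eye"],w["rotation"])
for n,x,y,z in[("knob",0,200,43),("pin",-68,200,82),("head-",-105,149,42),("head+",55,149,42),("hd2",55,251,42),("hd3",-105,251,42)]:
  a=-.057;P=[.578+(x*np.cos(a)-y*np.sin(a))/1e3,-.0183+(x*np.sin(a)+y*np.cos(a))/1e3,z/1e3];print(n,(proj(w,P)*1.5).round())
E
```

```text
time: 3.38
tcp_pos: [0.6129, 0.3404, 0.0346]
tcp_rot: [2.222, 2.22, 0.003]
wrist_force: [-0.1, 0.9, 1.0]
finger_gap: 0.0442
grasp_force: 0.0
time: 4.0
tcp_pos: [0.5949, 0.2362, 0.2102]
tcp_rot: [2.217, 2.222, 0.007]
wrist_force: [0.8, -0.4, -0.0]
finger_gap: 0.0599
grasp_force: 0.0
time: 4.5
tcp_pos: [0.5647, 0.1264, 0.2476]
tcp_rot: [2.221, 2.22, 0.003]
wrist_force: [1.3, -0.8, 0.2]
finger_gap: 0.06
grasp_force: 0.0
[0.56507551 0.20098662 0.37133591] [ 2.84239752e+00 -2.19962745e-03  2.96485958e-03]
knob [422. 169.]
pin [312. 167.]
head- [267. 235.]
head+ [493. 247.]
hd2 [513.  93.]
hd3 [265.  78.]
```

View pics/w3.png

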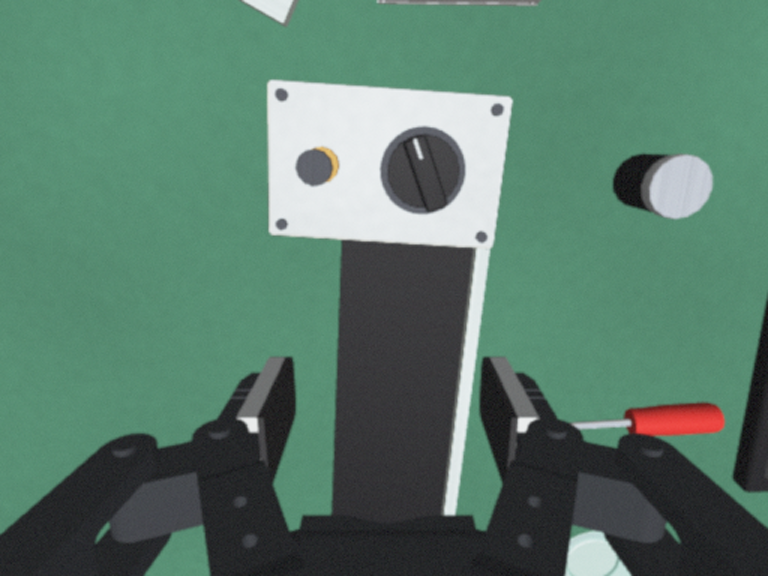

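```bash
python3 - <<'E'
from h import *
w=cam("wrist")
f=lambda u,v:onplane(w,u/1.5,v/1.5,.075)
for a,b in[((404,143),(428,210)),((423,138),(447,205))]:
  d=f(*a)-f(*b);print(np.degrees(np.arctan2(d[1],d[0])),(f(*a)+f(*b))/2)
print(totool([.590,.181,.12]),ctrl.sense()["joint_pos"].round(2))
E
python3 -m pendant '[{"gripper":40,"x":30,"y":12,"z":60,"wx":0,"wy":0,"wz":-0.17},{"gripper":40,"x":55,"y":25,"z":110,"wx":0,"wy":0,"wz":-0.34},{"gripper":40,"x":55,"y":25,"z":128,"wx":0,"wy":0,"wz":-0.34},{"gripper":40,"x":55,"y":25,"z":128,"wx":0,"wy":0,"wz":-0.34}]'
python3 - <<'E'
from h import *
s=ctrl.sense();print(totool([.590,.181,.0705]),s["joint_pos"].round(2),R.from_rotvec(s["tcp_rot"]).as_matrix()[:,0])
E
```

```text
111.02413878260154 [0.58331409 0.17921127]
111.66788468614223 [0.59481591 0.18218247]
[ 53.7  25.4 126.4] [0.08 0.31 0.08 1.35 0.   1.65]
time: 5.1
tcp_pos: [0.5885, 0.1827, 0.1161]
tcp_rot: [-1.809, -2.564, 0.005]
wrist_force: [-0.1, -0.3, 0.4]
finger_gap: 0.04
grasp_force: 0.0
[-2.2  1.  45.6] [ 0.16  0.44 -0.06  1.08  0.    1.39] [-3.35381814e-01  9.42081893e-01  8.63670915e-04]
```

```bash
python3 -m pendant '[{"gripper":40,"x":-2,"y":1,"z":30,"wx":0,"wy":0,"wz":-0.03},{"gripper":40,"x":-2,"y":1,"z":45.5,"wx":0,"wy":0,"wz":-0.03},{"gripper":40,"x":-2,"y":1,"z":45.5,"wx":0,"wy":0,"wz":-0.03}]'
python3 -m pendant '[{"gripper":10,"x":0,"y":0,"z":0,"wx":0,"wy":0,"wz":0},{"gripper":5,"x":0,"y":0,"z":0,"wx":0,"wy":0,"wz":0},{"gripper":5,"x":0,"y":0,"z":0,"wx":0,"wy":0,"wz":0},{"gripper":5,"x":0,"y":0,"z":0,"wx":0,"wy":0,"wz":0}]'
cat > s.py <<'E'
from h import *
s=ctrl.sense();x=R.from_rotvec(s["tcp_rot"]).as_matrix()[:,0]
print("t",round(s["time"],2),"yaw",round(np.arctan2(x[1],x[0]),4),"F",s["wrist_force"].round(2),"T",s["wrist_torque"].round(3),"q6",round(s["joint_pos"][5],3),"tau6",round(s["joint_torque"][5],3),s["tcp_pos"].round(4))
E
python3 s.py
```

```text
time: 5.48
tcp_pos: [0.5908, 0.1799, 0.0727]
tcp_rot: [-1.775, -2.591, 0.001]
wrist_force: [0.2, -0.9, 0.7]
finger_gap: 0.0402
grasp_force: 0.0
time: 5.98
tcp_pos: [0.5901, 0.1792, 0.0745]
tcp_rot: [-1.775, -2.592, 0.002]
wrist_force: [-8.9, -4.5, 8.2]
finger_gap: 0.0125
grasp_force: 59.4
t 5.97 yaw 1.9403 F [-8.86 -4.53  8.17] T [-0.794  1.677  0.003] q6 1.361 tau6 0.019 [0.5901 0.1792 0.0745]
```

```bash
python3 -m pendant '[{"gripper":5,"x":0,"y":0,"z":0,"wx":0,"wy":0,"wz":0.05},{"gripper":5,"x":0,"y":0,"z":0,"wx":0,"wy":0,"wz":0.1},{"gripper":5,"x":0,"y":0,"z":0,"wx":0,"wy":0,"wz":0.15},{"gripper":5,"x":0,"y":0,"z":0,"wx":0,"wy":0,"wz":0.2},{"gripper":5,"x":0,"y":0,"z":0,"wx":0,"wy":0,"wz":0.25}]' >/dev/null; python3 s.py
for i in 1; do python3 -m pendant '[{"gripper":5,"x":0,"y":0,"z":0,"wx":0,"wy":0,"wz":0.04}]'>/dev/null; python3 s.py; done
python3 -m pendant '[{"gripper":5,"x":0,"y":0,"z":0,"wx":0,"wy":0,"wz":0.04}]'>/dev/null; python3 s.py
python3 -m pendant '[{"gripper":5,"x":0,"y":0,"z":0,"wx":0,"wy":0,"wz":0.04}]'>/dev/null; python3 s.py
python3 -m pendant '[{"gripper":5,"x":0,"y":0,"z":0,"wx":0,"wy":0,"wz":0.04}]'>/dev/null; python3 s.py
python3 -m pendant '[{"gripper":5,"x":0,"y":0,"z":0,"wx":0,"wy":0,"wz":0.04}]'>/dev/null; python3 s.py
```

```text
t 6.6 yaw 1.6888 F [-11.46  -4.97  11.24] T [-1.     2.189  0.187] q6 1.612 tau6 -0.533 [0.5896 0.1791 0.0745]
t 6.72 yaw 1.649 F [-11.49  -4.85  10.94] T [-0.993  2.275  0.145] q6 1.652 tau6 -0.339 [0.5895 0.1791 0.0745]
t 6.85 yaw 1.6091 F [-11.28  -5.71  11.07] T [-1.007  2.353  0.101] q6 1.692 tau6 -0.402 [0.5894 0.1791 0.0745]
t 6.97 yaw 1.5692 F [-11.9   -5.91  11.46] T [-1.039  2.456  0.126] q6 1.732 tau6 -0.404 [0.5894 0.1791 0.0745]
t 7.1 yaw 1.5292 F [-12.38  -4.68  11.49] T [-1.095  2.502  0.057] q6 1.772 tau6 -0.403 [0.5893 0.179  0.0745]
t 7.22 yaw 1.4892 F [-12.91  -4.92  11.58] T [-1.023  2.574  0.142] q6 1.812 tau6 -0.403 [0.5892 0.1791 0.0745]
```

```bash
python3 -m pendant '[{"gripper":5,"x":-0.5,"y":-1,"z":-1.5,"wx":0,"wy":0,"wz":0.04}]'>/dev/null; python3 s.py
python3 -m pendant '[{"gripper":5,"x":0,"y":0,"z":0,"wx":0,"wy":0,"wz":0.04}]'>/dev/null; python3 s.py
python3 -m pendant '[{"gripper":5,"x":0,"y":0,"z":0,"wx":0,"wy":0,"wz":0.04}]'>/dev/null; python3 s.py
python3 -m pendant '[{"gripper":5,"x":0,"y":0,"z":0,"wx":0,"wy":0,"wz":0.04}]'>/dev/null; python3 s.py
python3 -m pendant '[{"gripper":5,"x":0,"y":0,"z":0,"wx":0,"wy":0,"wz":0.04}]'>/dev/null; python3 s.py
python3 -m pendant '[{"gripper":5,"x":0,"y":0,"z":0,"wx":0,"wy":0,"wz":0.04}]'>/dev/null; python3 s.py
```

```text
t 7.35 yaw 1.4492 F [ -0.04  -0.5  -12.63] T [-0.162 -0.123  0.094] q6 1.851 tau6 -0.424 [0.5888 0.179  0.0748]
t 7.47 yaw 1.4093 F [-5.72 -2.56 -2.6 ] T [-0.452  0.915  0.129] q6 1.891 tau6 -0.423 [0.5888 0.179  0.0747]
t 7.6 yaw 1.3693 F [-5.84 -1.93 -2.7 ] T [-0.42   1.027  0.085] q6 1.931 tau6 -0.42 [0.5888 0.179  0.0747]
t 7.72 yaw 1.3293 F [-5.46 -2.23 -2.9 ] T [-0.478  1.112  0.088] q6 1.971 tau6 -0.42 [0.5886 0.179  0.0747]
t 7.85 yaw 1.2893 F [-7.01 -1.61 -2.32] T [-0.435  1.208  0.086] q6 2.011 tau6 -0.419 [0.5886 0.179  0.0747]
t 7.97 yaw 1.2494 F [-6.85 -2.88 -1.13] T [-0.373  1.27   0.166] q6 2.051 tau6 -0.419 [0.5885 0.1791 0.0747]
```

```bash
python3 -m pendant '[{"gripper":5,"x":0,"y":-0.7,"z":0,"wx":0,"wy":0,"wz":0.04}]'>/dev/null; python3 s.py
python3 -m pendant '[{"gripper":5,"x":0,"y":0,"z":0,"wx":0,"wy":0,"wz":0.04}]'>/dev/null; python3 s.py
python3 -m pendant '[{"gripper":5,"x":0,"y":0,"z":0,"wx":0,"wy":0,"wz":0.04}]'>/dev/null; python3 s.py
python3 -m pendant '[{"gripper":5,"x":0,"y":0,"z":0,"wx":0,"wy":0,"wz":0.04}]'>/dev/null; python3 s.py
python3 -m pendant '[{"gripper":5,"x":0,"y":0,"z":0,"wx":0,"wy":0,"wz":0.04}]'>/dev/null; python3 s.py
python3 -m pendant '[{"gripper":5,"x":0,"y":0,"z":0,"wx":0,"wy":0,"wz":0.04}]'>/dev/null; python3 s.py
```

```text
t 8.1 yaw 1.2092 F [-2.57 -2.4  -3.71] T [-0.716  0.479  0.121] q6 2.092 tau6 -0.438 [0.5883 0.1791 0.0747]
t 8.22 yaw 1.1692 F [-5.16 -2.62 -2.63] T [-0.526  0.922  0.169] q6 2.132 tau6 -0.421 [0.5883 0.1791 0.0747]
t 8.35 yaw 1.1292 F [-5.83 -0.95 -2.21] T [-0.475  0.99   0.097] q6 2.172 tau6 -0.424 [0.5882 0.1791 0.0747]
t 8.47 yaw 1.0893 F [-5.06 -2.01 -1.49] T [-0.483  0.976  0.17 ] q6 2.212 tau6 -0.423 [0.5881 0.1792 0.0747]
t 8.6 yaw 1.0493 F [-6.08 -0.69 -2.44] T [-0.514  1.096  0.087] q6 2.252 tau6 -0.423 [0.588  0.1792 0.0747]
t 8.72 yaw 1.0093 F [-6.35 -2.78 -1.7 ] T [-0.45   1.205  0.098] q6 2.292 tau6 -0.422 [0.588  0.1793 0.0747]
```

Turned 0.93 rad, with resistance steady near 0.1 N m. I'll keep going.

```bash
python3 -m pendant '[{"gripper":5,"x":0.5,"y":-0.7,"z":0,"wx":0,"wy":0,"wz":0.04}]'>/dev/null; python3 s.py
python3 -m pendant '[{"gripper":5,"x":0,"y":0,"z":0,"wx":0,"wy":0,"wz":0.04}]'>/dev/null; python3 s.py
python3 -m pendant '[{"gripper":5,"x":0,"y":0,"z":0,"wx":0,"wy":0,"wz":0.04}]'>/dev/null; python3 s.py
python3 -m pendant '[{"gripper":5,"x":0,"y":0,"z":0,"wx":0,"wy":0,"wz":0.04}]'>/dev/null; python3 s.py
python3 -m pendant '[{"gripper":5,"x":0,"y":0,"z":0,"wx":0,"wy":0,"wz":0.04}]'>/dev/null; python3 s.py
python3 -m pendant '[{"gripper":5,"x":0,"y":0,"z":0,"wx":0,"wy":0,"wz":0.04}]'>/dev/null; python3 s.py
```

```text
t 8.85 yaw 0.969 F [-4.39 -6.22 -1.33] T [-1.558  0.87   0.083] q6 2.333 tau6 -0.459 [0.5878 0.1795 0.0747]
t 8.97 yaw 0.9289 F [-5.73 -4.53 -0.92] T [-1.058  1.068  0.112] q6 2.373 tau6 -0.42 [0.5878 0.1795 0.0747]
t 9.1 yaw 0.8889 F [-6.54 -4.56 -1.37] T [-0.959  1.149  0.06 ] q6 2.413 tau6 -0.438 [0.5877 0.1795 0.0747]
t 9.22 yaw 0.8489 F [-5.4  -4.21 -1.  ] T [-0.937  1.185  0.026] q6 2.453 tau6 -0.465 [0.5876 0.1796 0.0747]
t 9.35 yaw 0.8089 F [-6.39 -3.96 -0.89] T [-0.867  1.248  0.103] q6 2.493 tau6 -0.481 [0.5876 0.1796 0.0747]
t 9.47 yaw 0.7689 F [-7.39 -3.56 -0.62] T [-0.827  1.318  0.024] q6 2.533 tau6 -0.521 [0.5875 0.1797 0.0747]
```

```bash
python3 -m pendant '[{"gripper":5,"x":0,"y":0,"z":0,"wx":0,"wy":0,"wz":0.02}]'>/dev/null; python3 s.py
python3 -m pendant '[{"gripper":5,"x":0,"y":0,"z":0,"wx":0,"wy":0,"wz":0.02}]'>/dev/null; python3 s.py
python3 -m pendant '[{"gripper":5,"x":0,"y":0,"z":0,"wx":0,"wy":0,"wz":0.02}]'>/dev/null; python3 s.py
python3 -m pendant '[{"gripper":5,"x":0,"y":0,"z":0,"wx":0,"wy":0,"wz":0.02}]'>/dev/null; python3 s.py
```

```text
t 9.6 yaw 0.7492 F [-6.27 -4.23 -1.03] T [-0.826  1.312  0.045] q6 2.553 tau6 -0.156 [0.5875 0.1797 0.0747]
t 9.72 yaw 0.7296 F [-6.71 -3.54 -1.01] T [-0.771  1.293 -0.062] q6 2.573 tau6 -0.311 [0.5875 0.1797 0.0747]
t 9.85 yaw 0.7096 F [-6.99 -3.4  -1.35] T [-0.799  1.383 -0.084] q6 2.593 tau6 -0.345 [0.5874 0.1797 0.0747]
t 9.97 yaw 0.6895 F [-7.01 -3.78 -0.89] T [-0.779  1.361 -0.079] q6 2.613 tau6 -0.355 [0.5874 0.1798 0.0747]
```

```bash
python3 -m pendant '[{"gripper":5,"x":0,"y":0,"z":0,"wx":0,"wy":0,"wz":0.02}]'>/dev/null; python3 s.py
python3 -m pendant '[{"gripper":5,"x":0,"y":0,"z":0,"wx":0,"wy":0,"wz":0.02}]'>/dev/null; python3 s.py
python3 -m pendant '[{"gripper":5,"x":0,"y":0,"z":0,"wx":0,"wy":0,"wz":0.02}]'>/dev/null; python3 s.py
python3 -m pendant '[{"gripper":5,"x":0,"y":0,"z":0,"wx":0,"wy":0,"wz":0.02}]'>/dev/null; python3 s.py
```

```text
t 10.1 yaw 0.6696 F [-8.11 -3.13 -0.9 ] T [-0.72   1.424 -0.043] q6 2.633 tau6 -0.33 [0.5874 0.1798 0.0747]
t 10.22 yaw 0.6498 F [-6.42 -2.45 -0.36] T [-0.66   1.415  0.154] q6 2.653 tau6 -0.161 [0.5873 0.1799 0.0747]
t 10.35 yaw 0.6301 F [-7.7  -3.09 -1.19] T [-0.67   1.424  0.3  ] q6 2.673 tau6 0.037 [0.5873 0.1799 0.0747]
t 10.47 yaw 0.6104 F [-7.24 -3.35 -0.45] T [-0.65   1.512  0.423] q6 2.692 tau6 0.16 [0.5873 0.1799 0.0747]
```

```bash
python3 -m pendant '[{"gripper":5,"x":0,"y":0,"z":0,"wx":0,"wy":0,"wz":-0.03},{"gripper":5,"x":0,"y":0,"z":0,"wx":0,"wy":0,"wz":-0.05},{"gripper":5,"x":0,"y":0,"z":0,"wx":0,"wy":0,"wz":-0.05}]'>/dev/null; python3 s.py
python3 -m pendant '[{"gripper":40,"x":0,"y":0,"z":0,"wx":0,"wy":0,"wz":0},{"gripper":40,"x":0,"y":0,"z":0,"wx":0,"wy":0,"wz":0},{"gripper":40,"x":0,"y":0,"z":-40,"wx":0,"wy":0,"wz":0},{"gripper":40,"x":0,"y":0,"z":-80,"wx":0,"wy":0,"wz":0},{"gripper":0,"x":0,"y":0,"z":-80,"wx":0,"wy":0,"wz":0}]'
python3 - <<'E'
from h import *
w=cam("wrist");save(w,"w4.png")
print(totool([.5225,.185,.112]))
E
python3 s.py
```

```text
t 10.85 yaw 0.6605 F [-6.49 -3.11 -1.26] T [-0.726  1.387 -0.143] q6 2.642 tau6 -0.214 [0.5874 0.1798 0.0747]
time: 11.48
tcp_pos: [0.591, 0.1808, 0.1584]
tcp_rot: [2.971, 1.019, 0.011]
wrist_force: [1.0, -0.2, 0.1]
finger_gap: 0.0232
grasp_force: 0.0
[-50.9 -45.   44. ]
t 11.53 yaw 0.6608 F [-0.37  0.25 -0.25] T [-0.028  0.003  0.025] q6 2.642 tau6 0.0 [0.5901 0.1807 0.1563]
```

```bash
python3 -m pendant '[{"gripper":0,"x":-25,"y":-22,"z":0,"wx":0,"wy":0,"wz":0},{"gripper":0,"x":-51,"y":-45,"z":20,"wx":0,"wy":0,"wz":0},{"gripper":0,"x":-51,"y":-45,"z":44,"wx":0,"wy":0,"wz":0},{"gripper":0,"x":-51,"y":-45,"z":44,"wx":0,"wy":0,"wz":0},{"gripper":0,"x":-51,"y":-45,"z":44,"wx":0,"wy":0,"wz":0}]'>/dev/null; python3 s.py
python3 -m pendant '[{"gripper":0,"x":0,"y":0,"z":6,"wx":0,"wy":0,"wz":0},{"gripper":0,"x":0,"y":0,"z":9,"wx":0,"wy":0,"wz":0}]'>/dev/null; python3 s.py
python3 -m pendant '[{"gripper":0,"x":0,"y":0,"z":3,"wx":0,"wy":0,"wz":0},{"gripper":0,"x":0,"y":0,"z":6,"wx":0,"wy":0,"wz":0}]'>/dev/null; python3 s.py
python3 -m pendant '[{"gripper":0,"x":0,"y":0,"z":3,"wx":0,"wy":0,"wz":0}]'>/dev/null; python3 s.py
```

```text
t 12.15 yaw 0.6607 F [-0.49 -0.01 -0.69] T [-0.031  0.02  -0.067] q6 2.67 tau6 0.0 [0.5217 0.1847 0.1108]
t 12.4 yaw 0.6606 F [-0.39 -0.15  0.18] T [ 0.012  0.04  -0.033] q6 2.67 tau6 -0.0 [0.5215 0.1846 0.1014]
t 12.65 yaw 0.6608 F [ 0.82 -0.26  1.35] T [-0.112  0.005 -0.003] q6 2.669 tau6 -0.0 [0.5214 0.1847 0.0955]
t 12.78 yaw 0.6607 F [ 0.92 -0.77  0.87] T [-0.061 -0.1   -0.028] q6 2.67 tau6 -0.001 [0.5214 0.1846 0.0925]
```

```bash
python3 -m pendant '[{"gripper":0,"x":0,"y":0,"z":3,"wx":0,"wy":0,"wz":0},{"gripper":0,"x":0,"y":0,"z":6,"wx":0,"wy":0,"wz":0}]'>/dev/null; python3 s.py
python3 -m pendant '[{"gripper":0,"x":0,"y":0,"z":2,"wx":0,"wy":0,"wz":0}]'>/dev/null; python3 s.py
python3 -m pendant '[{"gripper":0,"x":0,"y":0,"z":1,"wx":0,"wy":0,"wz":0}]'>/dev/null; python3 s.py
python3 -m pendant '[{"gripper":0,"x":0,"y":0,"z":1,"wx":0,"wy":0,"wz":0}]'>/dev/null; python3 s.py
```

```text
t 13.03 yaw 0.6608 F [ 1.41 -0.26  1.64] T [-0.084 -0.194  0.005] q6 2.669 tau6 -0.0 [0.5214 0.1847 0.0864]
t 13.15 yaw 0.6607 F [ 1.91 -0.64  1.74] T [-0.195 -0.217  0.023] q6 2.67 tau6 0.001 [0.5213 0.1847 0.0844]
t 13.28 yaw 0.6608 F [ 1.27 -1.41  1.84] T [-0.07  -0.258 -0.   ] q6 2.669 tau6 0.001 [0.5213 0.1847 0.0834]
t 13.4 yaw 0.6608 F [-1.16 -1.42 11.01] T [-0.184  0.244 -0.024] q6 2.67 tau6 0.001 [0.5214 0.1847 0.0827]
```

```bash
python3 -m pendant '[{"gripper":0,"x":0,"y":0,"z":0.4,"wx":0,"wy":0,"wz":0}]'|grep force; python3 -m pendant '[{"gripper":0,"x":0,"y":0,"z":-50,"wx":0,"wy":0,"wz":0},{"gripper":0,"x":0,"y":0,"z":-100,"wx":0,"wy":0,"wz":-0.18},{"gripper":60,"x":0,"y":0,"z":-140,"wx":0,"wy":0,"wz":-0.36},{"gripper":60,"x":0,"y":0,"z":-167,"wx":0,"wy":0,"wz":-0.54},{"gripper":60,"x":0,"y":0,"z":-167,"wx":0,"wy":0,"wz":-0.72}]'>/dev/null
python3 -m pendant '[{"gripper":60,"x":0,"y":0,"z":0,"wx":0,"wy":0,"wz":-0.18},{"gripper":60,"x":0,"y":0,"z":0,"wx":0,"wy":0,"wz":-0.19}]'>/dev/null;python3 s.py
python3 -m pendant '[{"gripper":60,"x":-60,"y":-5,"z":0,"wx":0,"wy":0,"wz":0},{"gripper":60,"x":-120,"y":-10,"z":0,"wx":0,"wy":0,"wz":0},{"gripper":60,"x":-180,"y":-20,"z":0,"wx":0,"wy":0,"wz":0},{"gripper":60,"x":-240,"y":-30,"z":0,"wx":0,"wy":0,"wz":0},{"gripper":60,"x":-300,"y":-40,"z":0,"wx":0,"wy":0,"wz":0}]'>/dev/null
python3 -m pendant '[{"gripper":60,"x":-60,"y":-15,"z":0,"wx":0,"wy":0,"wz":0},{"gripper":60,"x":-120,"y":-25,"z":0,"wx":0,"wy":0,"wz":0},{"gripper":60,"x":-180,"y":-40,"z":0,"wx":0,"wy":0,"wz":0},{"gripper":60,"x":-240,"y":-40,"z":0,"wx":0,"wy":0,"wz":0},{"gripper":60,"x":-260,"y":-40,"z":0,"wx":0,"wy":0,"wz":0}]'>/dev/null
python3 -m pendant '[{"gripper":60,"x":0,"y":0,"z":0,"wx":0,"wy":0,"wz":0}]'>/dev/null;python3 s.py
cat > blk.py <<'E'
from h import *
def blocks(show=None):
    w=cam("wrist"); im=w["image"]; h=cv2.cvtColor(im,cv2.COLOR_RGB2HSV); m=cv2.inRange(h,(0,0,110),(180,60,255)); m[250:]=0
    out=[]
    for q in cv2.findContours(m,cv2.RETR_EXTERNAL,cv2.CHAIN_APPROX_NONE)[0]:
        if not 300<cv2.contourArea(q)<4000: continue
        P=np.array([onplane(w,*p[0],.014) for p in q]); (c,(a,b),t)=cv2.minAreaRect((P*1000).astype(np.float32))
        long=t if a>b else t+90
        out.append((c,a,b,long)); print("px",q[:,0].mean(0).round(),"c",np.round(c,1),"size",round(a,1),round(b,1),"long deg",round((long+90)%180-90,1))
    if show: save(w,show,scale=1.2)
if __name__=="__main__":
    import sys; blocks(sys.argv[1] if len(sys.argv)>1 else None)
E
python3 blk.py w5.png
```

```text
wrist_force: [-2.4, -0.6, 10.3]
grasp_force: 5.1
t 14.4 yaw 1.5702 F [-0.08 -1.06  1.55] T [-0.047  0.009 -0.008] q6 1.76 tau6 -1.333 [0.521  0.1847 0.2489]
t 15.78 yaw 1.5666 F [-0.69  1.    0.08] T [0.002 0.025 0.018] q6 0.724 tau6 -0.181 [ 0.441  -0.376   0.2483]
px [412. 184.] c [ 622.7 -404.6] size 23.0 30.2 long deg -42.1
px [388. 168.] c [ 591.6 -387.8] size 40.2 36.3 long deg 63.1
px [215. 154.] c [ 391.5 -368.6] size 32.7 25.1 long deg 62.1
px [312. 120.] c [ 501.8 -331.1] size 25.7 31.2 long deg -71.7
px [493.  93.] c [ 691.7 -305.2] size 47.8 58.5 long deg -77.0
px [212.  73.] c [ 392.6 -281.2] size 31.5 25.1 long deg 16.7
```

View pics/w5.png

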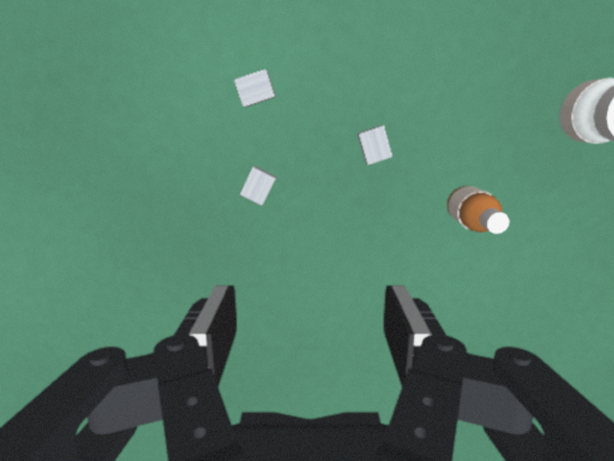

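Pin fully down (tip stopped at the 64 mm level, 10 N). Blocks at (310,120), (215,154) and (212,73) px are all clear. I'll take block A first.

```bash
python3 -m pendant '[{"gripper":45,"x":7,"y":-49,"z":60,"wx":0,"wy":0,"wz":0.17},{"gripper":45,"x":7,"y":-49,"z":120,"wx":0,"wy":0,"wz":0.34},{"gripper":45,"x":7,"y":-49,"z":170,"wx":0,"wy":0,"wz":0.487},{"gripper":45,"x":7,"y":-49,"z":186,"wx":0,"wy":0,"wz":0.487},{"gripper":45,"x":7,"y":-49,"z":186,"wx":0,"wy":0,"wz":0.487}]'>/dev/null; python3 s.py
python3 - <<'E'
from h import *
print(totool([.3915,.0-.3686,.022]))
w=cam("wrist");save(w,"w6.png")
E
```

```text
t 16.45 yaw 1.0849 F [0.85 0.41 0.95] T [-0.03  -0.106 -0.015] q6 1.149 tau6 0.067 [ 0.3922 -0.3661  0.0625]
[-2.6  0.6 40.5]
```

```bash
python3 -m pendant '[{"gripper":45,"x":-2,"y":0.5,"z":30,"wx":0,"wy":0,"wz":0},{"gripper":45,"x":-2,"y":0.5,"z":40,"wx":0,"wy":0,"wz":0},{"gripper":45,"x":-2,"y":0.5,"z":40,"wx":0,"wy":0,"wz":0},{"gripper":15,"x":-2,"y":0.5,"z":40,"wx":0,"wy":0,"wz":0},{"gripper":15,"x":-2,"y":0.5,"z":40,"wx":0,"wy":0,"wz":0}]'>/dev/null; python3 s.py
python3 -m pendant '[{"gripper":15,"x":0,"y":0,"z":0,"wx":0,"wy":0,"wz":0},{"gripper":15,"x":0,"y":0,"z":0,"wx":0,"wy":0,"wz":0},{"gripper":15,"x":0,"y":0,"z":-30,"wx":0,"wy":0,"wz":0},{"gripper":15,"x":0,"y":0,"z":-80,"wx":0,"wy":0,"wz":0},{"gripper":15,"x":0,"y":0,"z":-100,"wx":0,"wy":0,"wz":-0.1}]'
python3 -m pendant '[{"gripper":15,"x":0,"y":0,"z":0,"wx":0,"wy":0,"wz":-0.18},{"gripper":15,"x":0,"y":0,"z":0,"wx":0,"wy":0,"wz":-0.36},{"gripper":15,"x":0,"y":0,"z":0,"wx":0,"wy":0,"wz":-0.54},{"gripper":15,"x":0,"y":0,"z":0,"wx":0,"wy":0,"wz":-0.72},{"gripper":15,"x":0,"y":0,"z":0,"wx":0,"wy":0,"wz":-0.9}]'>/dev/null
python3 -m pendant '[{"gripper":15,"x":0,"y":0,"z":0,"wx":0,"wy":0,"wz":-0.18},{"gripper":15,"x":0,"y":0,"z":0,"wx":0,"wy":0,"wz":-0.36},{"gripper":15,"x":0,"y":0,"z":0,"wx":0,"wy":0,"wz":-0.54},{"gripper":15,"x":0,"y":0,"z":0,"wx":0,"wy":0,"wz":-0.72},{"gripper":15,"x":0,"y":0,"z":0,"wx":0,"wy":0,"wz":-0.9},{"gripper":15,"x":0,"y":0,"z":0,"wx":0,"wy":0,"wz":-0.99}]'>/dev/null; python3 s.py
cat >> h.py <<'E'
YAW=-0.057; O=np.array([.578,-.0183])
def st(x,y,z):
    a=YAW; return np.array([O[0]+(x*np.cos(a)-y*np.sin(a))/1e3,O[1]+(x*np.sin(a)+y*np.cos(a))/1e3,z/1e3])
E
python3 -c "
from h import *
print(st(28,70,90),totool(st(28,70,110)),totool(st(28,-70,110)))"
```

```text
t 17.12 yaw 1.0839 F [-0.8   1.38  6.28] T [0.269 0.128 0.009] q6 1.145 tau6 0.006 [ 0.3922 -0.3707  0.0245]
time: 17.75
tcp_pos: [0.3925, -0.3712, 0.1267]
tcp_rot: [2.602, 1.753, 0.001]
wrist_force: [-0.5, 0.2, -1.3]
finger_gap: 0.0219
grasp_force: 59.2
t 18.38 yaw 2.0896 F [ 0.16 -0.09  0.34] T [-0.071  0.028 -0.016] q6 0.139 tau6 2.38 [ 0.3918 -0.3705  0.124 ]
[0.60994237 0.04999118 0.09      ] [257.  397.9  13.8] [139.6 321.6  13.9]$: bad value
```

```bash
python3 -m pendant '[{"gripper":15,"x":0,"y":0,"z":0,"wx":0,"wy":0,"wz":-0.18},{"gripper":15,"x":0,"y":0,"z":0,"wx":0,"wy":0,"wz":-0.36},{"gripper":15,"x":0,"y":0,"z":0,"wx":0,"wy":0,"wz":-0.54},{"gripper":15,"x":0,"y":0,"z":0,"wx":0,"wy":0,"wz":-0.72},{"gripper":15,"x":0,"y":0,"z":0,"wx":0,"wy":0,"wz":-0.9}]'>/dev/null
python3 -m pendant '[{"gripper":15,"x":0,"y":0,"z":0,"wx":0,"wy":0,"wz":-0.095},{"gripper":15,"x":0,"y":0,"z":0,"wx":0,"wy":0,"wz":-0.095},{"gripper":15,"x":0,"y":0,"z":0,"wx":0,"wy":0,"wz":-0.095}]'|grep -E "gap|grasp"; python3 s.py
python3 -c "
from h import *
print(totool(st(28,70,110)),totool(st(28,-70,110)))"
```

```text
finger_gap: 0.0216
grasp_force: 59.2
t 19.38 yaw 3.0766 F [-0.24 -0.84 -0.21] T [ 0.027 -0.029 -0.026] q6 -0.848 tau6 -0.033 [ 0.3918 -0.3704  0.1235]
[-190.4  433.7   13.4] [-191.5  293.7   13.5]
```

```bash
python3 -m pendant '[{"gripper":15,"x":-24,"y":54,"z":0,"wx":0,"wy":0,"wz":0},{"gripper":15,"x":-48,"y":108,"z":0,"wx":0,"wy":0,"wz":0},{"gripper":15,"x":-72,"y":162,"z":0,"wx":0,"wy":0,"wz":0},{"gripper":15,"x":-96,"y":216,"z":0,"wx":0,"wy":0,"wz":0},{"gripper":15,"x":-120,"y":270,"z":0,"wx":0,"wy":0,"wz":0}]'>/dev/null
python3 -m pendant '[{"gripper":15,"x":-22,"y":54,"z":0,"wx":0,"wy":0,"wz":-0.008},{"gripper":15,"x":-46,"y":108,"z":0,"wx":0,"wy":0,"wz":-0.008},{"gripper":15,"x":-70,"y":163,"z":0,"wx":0,"wy":0,"wz":-0.008},{"gripper":15,"x":-70,"y":163,"z":0,"wx":0,"wy":0,"wz":-0.008},{"gripper":15,"x":-70,"y":163,"z":0,"wx":0,"wy":0,"wz":-0.008}]'|grep -E "gap|grasp";python3 s.py
python3 -c "
from h import *
print(totool(st(27,70,46)))
w=cam('wrist');save(w,'w7.png',scale=1.2)"
```

```text
finger_gap: 0.0222
grasp_force: 59.3
t 20.62 yaw 3.0867 F [-0.04 -0.5  -0.54] T [-0.017 -0.028  0.062] q6 -0.0 tau6 0.059 [0.6083 0.05   0.1229]
[-0.7  0.1 76.9]
```

View pics/w7.png

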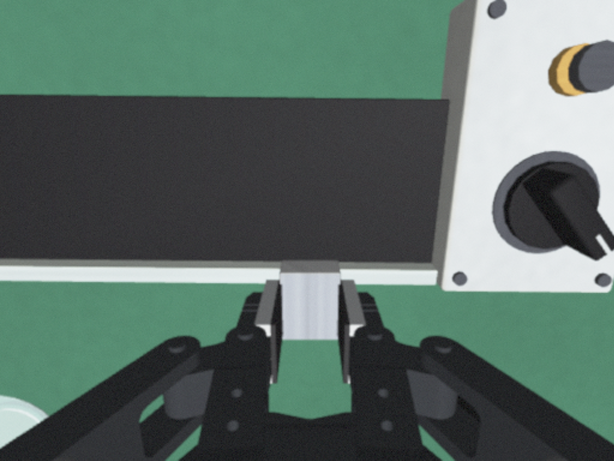

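```bash
sed -i 's/^YAW=.*/YAW=-0.063; O=np.array([.578,-.0183])/' h.py
python3 -m pendant '[{"gripper":15,"x":1,"y":0,"z":40,"wx":0,"wy":0,"wz":-0.006},{"gripper":15,"x":1,"y":0,"z":70,"wx":0,"wy":0,"wz":-0.006},{"gripper":15,"x":1,"y":0,"z":76,"wx":0,"wy":0,"wz":-0.006},{"gripper":15,"x":1,"y":0,"z":76,"wx":0,"wy":0,"wz":-0.006}]'|grep gap;python3 s.py
python3 -m pendant '[{"gripper":15,"x":0,"y":0,"z":1,"wx":0,"wy":0,"wz":0}]'>/dev/null;python3 s.py
python3 -m pendant '[{"gripper":15,"x":0,"y":0,"z":1,"wx":0,"wy":0,"wz":0}]'>/dev/null;python3 s.py
```

```text
finger_gap: 0.0222
t 21.18 yaw 3.0912 F [ 0.68 -0.87 -0.45] T [ 0.053  0.014 -0.013] q6 -0.007 tau6 0.002 [0.6077 0.049  0.0478]
t 21.3 yaw 3.0921 F [ 0.67 -0.11 -0.44] T [-0.013  0.013  0.003] q6 -0.007 tau6 0.001 [0.6083 0.0495 0.0476]
t 21.43 yaw 3.0926 F [ 0.45  0.46 -0.5 ] T [-0.023  0.022 -0.004] q6 -0.007 tau6 0.0 [0.6081 0.0498 0.0462]
```

```bash
python3 -m pendant '[{"gripper":15,"x":0,"y":0,"z":0.7,"wx":0,"wy":0,"wz":0.014},{"gripper":15,"x":0,"y":0,"z":0.7,"wx":0,"wy":0,"wz":0.014}]'>/dev/null;python3 s.py
python3 -m pendant '[{"gripper":15,"x":-1,"y":0,"z":0,"wx":0,"wy":0,"wz":0}]'>/dev/null;python3 s.py
python3 -m pendant '[{"gripper":15,"x":-1,"y":0,"z":0,"wx":0,"wy":0,"wz":0}]'>/dev/null;python3 s.py
python3 -m pendant '[{"gripper":15,"x":-0.5,"y":0,"z":0,"wx":0,"wy":0,"wz":0}]'>/dev/null;python3 s.py
```

```text
t 21.68 yaw 3.0785 F [-0.69 -0.59  1.54] T [-0.032  0.039 -0.008] q6 0.008 tau6 0.109 [0.6076 0.05   0.0446]
t 21.8 yaw 3.0789 F [-1.08 -0.76  1.67] T [ 0.015  0.269 -0.021] q6 0.007 tau6 0.018 [0.6085 0.05   0.0446]
t 21.93 yaw 3.0789 F [-1.84  0.06  4.07] T [0.069 0.459 0.063] q6 0.007 tau6 0.006 [0.6095 0.0499 0.0446]
t 22.05 yaw 3.0789 F [-2.94  0.93  3.81] T [ 0.084  0.588 -0.03 ] q6 0.007 tau6 0.004 [0.61   0.0498 0.0446]
```

```bash
python3 -m pendant '[{"gripper":15,"x":-0.7,"y":0,"z":0,"wx":0,"wy":0,"wz":0}]'>/dev/null;python3 s.py
python3 -m pendant '[{"gripper":15,"x":-0.7,"y":0,"z":0,"wx":0,"wy":0,"wz":0}]'>/dev/null;python3 s.py
python3 -m pendant '[{"gripper":15,"x":-0.7,"y":0,"z":0,"wx":0,"wy":0,"wz":0}]'>/dev/null;python3 s.py
```

```text
t 22.18 yaw 3.0788 F [-3.59  0.12  3.77] T [ 0.041  0.702 -0.   ] q6 0.007 tau6 0.005 [0.6106 0.0498 0.0446]
t 22.3 yaw 3.0788 F [-6.65  0.69  7.98] T [ 0.103  1.462 -0.011] q6 0.007 tau6 -0.009 [0.6112 0.0497 0.0445]
t 22.43 yaw 3.0788 F [-8.41  0.38  9.29] T [ 0.078  1.85  -0.034] q6 0.007 tau6 -0.014 [0.6112 0.0497 0.0445]
```

```bash
python3 -m pendant '[{"gripper":45,"x":0.5,"y":0,"z":0,"wx":0,"wy":0,"wz":0},{"gripper":45,"x":0.5,"y":0,"z":0,"wx":0,"wy":0,"wz":0},{"gripper":45,"x":0.5,"y":0,"z":-30,"wx":0,"wy":0,"wz":0},{"gripper":45,"x":0.5,"y":0,"z":-80,"wx":0,"wy":0,"wz":0},{"gripper":45,"x":6,"y":-40,"z":-120,"wx":0,"wy":0,"wz":0}]'>/dev/null
python3 -m pendant '[{"gripper":45,"x":6,"y":-60,"z":-20,"wx":0,"wy":0,"wz":0},{"gripper":45,"x":12,"y":-115,"z":-40,"wx":0,"wy":0,"wz":0},{"gripper":45,"x":18,"y":-170,"z":-60,"wx":0,"wy":0,"wz":0},{"gripper":45,"x":24,"y":-225,"z":-80,"wx":0,"wy":0,"wz":0},{"gripper":45,"x":30,"y":-280,"z":-85,"wx":0,"wy":0,"wz":0}]'>/dev/null
python3 -m pendant '[{"gripper":45,"x":2,"y":-50,"z":0,"wx":0,"wy":0,"wz":0},{"gripper":45,"x":2,"y":-50,"z":0,"wx":0,"wy":0,"wz":0},{"gripper":45,"x":2,"y":-50,"z":0,"wx":0,"wy":0,"wz":0}]'>/dev/null
python3 s.py; python3 blk.py
```

```text
t 24.05 yaw 3.0782 F [-1.1   0.61  0.06] T [ 0.061 -0.029  0.011] q6 -0.591 tau6 -0.032 [ 0.551  -0.3172  0.2491]
px [452. 210.] c [626.8 -88.8] size 149.7 17.6 long deg 84.3
px [243. 118.] c [ 502.3 -331.4] size 25.2 31.2 long deg -71.3
px [285.  10.] c [ 396.8 -280.2] size 24.5 25.6 long deg -72.9
```

```bash
python3 -m pendant '[{"gripper":45,"x":24,"y":-9,"z":30,"wx":0,"wy":0,"wz":0.18},{"gripper":45,"x":48,"y":-17,"z":60,"wx":0,"wy":0,"wz":0.36},{"gripper":45,"x":48,"y":-17,"z":90,"wx":0,"wy":0,"wz":0.54},{"gripper":45,"x":48,"y":-17,"z":120,"wx":0,"wy":0,"wz":0.72},{"gripper":45,"x":48,"y":-17,"z":150,"wx":0,"wy":0,"wz":0.9}]'>/dev/null
python3 -m pendant '[{"gripper":45,"x":0,"y":0,"z":30,"wx":0,"wy":0,"wz":0.18},{"gripper":45,"x":0,"y":0,"z":30,"wx":0,"wy":0,"wz":0.285},{"gripper":45,"x":0,"y":0,"z":30,"wx":0,"wy":0,"wz":0.285}]'>/dev/null
python3 s.py;python3 -c "
from h import *
print(totool([.502,-.3313,.023]))"
```

```text
t 25.1 yaw 1.8964 F [ 0.42 -0.85 -0.15] T [0.001 0.071 0.033] q6 0.525 tau6 0.922 [ 0.5026 -0.3299  0.0695]
[-1.1 -1.  46.5]
```

```bash
python3 -m pendant '[{"gripper":45,"x":-1,"y":-1,"z":30,"wx":0,"wy":0,"wz":0},{"gripper":45,"x":-1,"y":-1,"z":46,"wx":0,"wy":0,"wz":0},{"gripper":45,"x":-1,"y":-1,"z":46,"wx":0,"wy":0,"wz":0},{"gripper":15,"x":-1,"y":-1,"z":46,"wx":0,"wy":0,"wz":0},{"gripper":15,"x":-1,"y":-1,"z":46,"wx":0,"wy":0,"wz":0}]'>/dev/null; python3 s.py
python3 -m pendant '[{"gripper":15,"x":0,"y":0,"z":0,"wx":0,"wy":0,"wz":0},{"gripper":15,"x":0,"y":0,"z":0,"wx":0,"wy":0,"wz":0},{"gripper":15,"x":0,"y":0,"z":-30,"wx":0,"wy":0,"wz":0},{"gripper":15,"x":0,"y":0,"z":-80,"wx":0,"wy":0,"wz":0},{"gripper":15,"x":0,"y":0,"z":-100,"wx":0,"wy":0,"wz":-0.1}]'
python3 s.py;python3 -c "
from h import *
print(totool(st(26,0,120)))"
```

```text
t 25.73 yaw 1.8942 F [-1.06  1.57  4.96] T [0.234 0.081 0.037] q6 0.523 tau6 0.002 [ 0.5019 -0.3328  0.0246]
time: 26.35
tcp_pos: [0.5022, -0.3332, 0.1267]
tcp_rot: [1.701, 2.637, -0.001]
wrist_force: [0.3, -1.1, -1.1]
finger_gap: 0.0217
grasp_force: 59.0
t 26.35 yaw 1.9958 F [ 0.25 -1.06 -1.12] T [ 0.026 -0.009  0.029] q6 0.421 tau6 1.98 [ 0.5022 -0.3332  0.1267]
[243.4 221.9   6.1]
```

```bash
python3 -m pendant '[{"gripper":15,"x":40,"y":36,"z":0,"wx":0,"wy":0,"wz":-0.18},{"gripper":15,"x":80,"y":72,"z":0,"wx":0,"wy":0,"wz":-0.36},{"gripper":15,"x":120,"y":108,"z":0,"wx":0,"wy":0,"wz":-0.54},{"gripper":15,"x":160,"y":145,"z":0,"wx":0,"wy":0,"wz":-0.72},{"gripper":15,"x":200,"y":182,"z":0,"wx":0,"wy":0,"wz":-0.9}]'>/dev/null
python3 -m pendant '[{"gripper":15,"x":0,"y":0,"z":0,"wx":0,"wy":0,"wz":-0.18},{"gripper":15,"x":0,"y":0,"z":0,"wx":0,"wy":0,"wz":-0.183},{"gripper":15,"x":0,"y":0,"z":0,"wx":0,"wy":0,"wz":-0.183}]'|grep -E "gap|grasp"
python3 s.py;python3 -c "
from h import *
print(totool(st(26,0,60)))"
```

```text
finger_gap: 0.0219
grasp_force: 59.0
t 27.35 yaw 3.0722 F [-0.52  0.33 -0.71] T [-0.004  0.015 -0.017] q6 -0.202 tau6 -0.093 [ 0.5852 -0.0759  0.1236]
[-14.9  57.1  63.6]
```

```bash
python3 -m pendant '[{"gripper":15,"x":-7,"y":28,"z":30,"wx":0,"wy":0,"wz":-0.006},{"gripper":15,"x":-15,"y":57,"z":64,"wx":0,"wy":0,"wz":-0.006},{"gripper":15,"x":-15,"y":57,"z":76,"wx":0,"wy":0,"wz":-0.006},{"gripper":15,"x":-15,"y":57,"z":79,"wx":0,"wy":0,"wz":-0.006},{"gripper":15,"x":-15,"y":57,"z":79,"wx":0,"wy":0,"wz":-0.006}]'>/dev/null
python3 s.py
python3 -m pendant '[{"gripper":15,"x":-1,"y":0,"z":0,"wx":0,"wy":0,"wz":0}]'>/dev/null;python3 s.py
python3 -m pendant '[{"gripper":15,"x":-1,"y":0,"z":0,"wx":0,"wy":0,"wz":0}]'>/dev/null;python3 s.py
python3 -m pendant '[{"gripper":15,"x":-1,"y":0,"z":0,"wx":0,"wy":0,"wz":0}]'>/dev/null;python3 s.py
python3 -m pendant '[{"gripper":15,"x":-1,"y":0,"z":0,"wx":0,"wy":0,"wz":0}]'>/dev/null;python3 s.py
python3 -c "
from h import *
print(totool(st(30,0,44)))
w=cam('wrist');save(w,'w8.png',scale=1.5)"
```

```text
t 27.98 yaw 3.0799 F [-0.05  0.   -0.82] T [-0.031  0.008  0.03 ] q6 -0.111 tau6 -0.013 [ 0.604  -0.0206  0.045 ]
t 28.1 yaw 3.0805 F [ 0.41 -0.41 -0.47] T [-0.006 -0.016 -0.015] q6 -0.111 tau6 0.009 [ 0.6051 -0.0206  0.0449]
t 28.23 yaw 3.0814 F [ 0.81  0.15 -0.95] T [-0.032 -0.072 -0.007] q6 -0.111 tau6 0.006 [ 0.6062 -0.0203  0.0447]
t 28.35 yaw 3.0821 F [-3.03 -0.11  1.42] T [-0.111  0.513 -0.013] q6 -0.112 tau6 0.006 [ 0.6069 -0.0201  0.0447]
t 28.48 yaw 3.0825 F [-4.49 -0.06  5.55] T [-0.132  0.906 -0.007] q6 -0.111 tau6 0.001 [ 0.6078 -0.0199  0.0447]
[-0.2 -0.3  0.7]
```

View pics/w8.png

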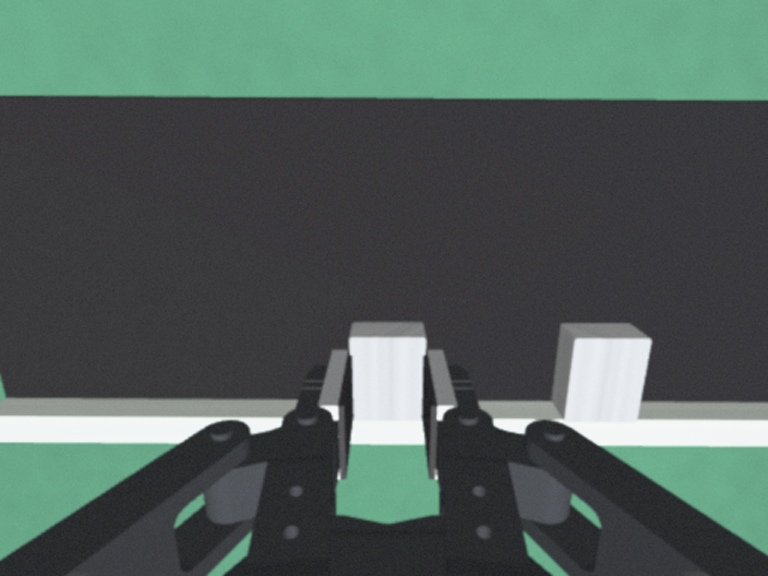

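```bash
python3 -m pendant '[{"gripper":15,"x":-0.7,"y":0,"z":0,"wx":0,"wy":0,"wz":0},{"gripper":45,"x":0.3,"y":0,"z":0,"wx":0,"wy":0,"wz":0},{"gripper":45,"x":0.3,"y":0,"z":0,"wx":0,"wy":0,"wz":0},{"gripper":45,"x":0.3,"y":0,"z":-35,"wx":0,"wy":0,"wz":0},{"gripper":45,"x":0.3,"y":0,"z":-90,"wx":0,"wy":0,"wz":0}]'>/dev/null
python3 -m pendant '[{"gripper":45,"x":22,"y":-50,"z":-25,"wx":0,"wy":0,"wz":0},{"gripper":45,"x":44,"y":-100,"z":-50,"wx":0,"wy":0,"wz":0},{"gripper":45,"x":66,"y":-150,"z":-75,"wx":0,"wy":0,"wz":0},{"gripper":45,"x":88,"y":-200,"z":-100,"wx":0,"wy":0,"wz":0},{"gripper":45,"x":110,"y":-250,"z":-115,"wx":0,"wy":0,"wz":0}]'>/dev/null
python3 -m pendant '[{"gripper":45,"x":12,"y":-28,"z":0,"wx":0,"wy":0,"wz":0},{"gripper":45,"x":12,"y":-28,"z":0,"wx":0,"wy":0,"wz":0},{"gripper":45,"x":12,"y":-28,"z":0,"wx":0,"wy":0,"wz":0}]'>/dev/null
python3 s.py; python3 blk.py
```

```text
t 30.15 yaw 3.0827 F [-0.34  0.31  0.52] T [-0.015  0.017 -0.049] q6 -0.646 tau6 -0.024 [ 0.4697 -0.2896  0.2493]
px [241. 116.] c [ 419.2 -306.5] size 30.8 25.4 long deg 20.2
```

Block C was knocked aside to (419,-306); it went from about 17° to 20°. I'll grasp it at the new pose.

```bash
python3 -m pendant '[{"gripper":45,"x":25,"y":-10,"z":40,"wx":0,"wy":0,"wz":-0.18},{"gripper":45,"x":49,"y":-20,"z":80,"wx":0,"wy":0,"wz":-0.36},{"gripper":45,"x":49,"y":-20,"z":130,"wx":0,"wy":0,"wz":-0.411},{"gripper":45,"x":49,"y":-20,"z":180,"wx":0,"wy":0,"wz":-0.411},{"gripper":45,"x":49,"y":-20,"z":180,"wx":0,"wy":0,"wz":-0.411}]'>/dev/null
python3 s.py;python3 -c "
from h import *
print(totool([.4192,-.3065,.023]))"
```

```text
t 30.82 yaw -2.7879 F [-0.53  0.52  1.15] T [ 0.003  0.002 -0.052] q6 -1.145 tau6 -0.016 [ 0.4184 -0.3046  0.0669]
[-0.2 -2.3 43.9]
```

```bash
python3 -m pendant '[{"gripper":45,"x":0,"y":-1.5,"z":30,"wx":0,"wy":0,"wz":0},{"gripper":45,"x":0,"y":-1.5,"z":44,"wx":0,"wy":0,"wz":0},{"gripper":45,"x":0,"y":-1.5,"z":44,"wx":0,"wy":0,"wz":0},{"gripper":15,"x":0,"y":-1.5,"z":44,"wx":0,"wy":0,"wz":0},{"gripper":15,"x":0,"y":-1.5,"z":44,"wx":0,"wy":0,"wz":0}]'>/dev/null; python3 s.py
python3 -m pendant '[{"gripper":15,"x":0,"y":0,"z":0,"wx":0,"wy":0,"wz":0},{"gripper":15,"x":0,"y":0,"z":0,"wx":0,"wy":0,"wz":0},{"gripper":15,"x":0,"y":0,"z":-30,"wx":0,"wy":0,"wz":0},{"gripper":15,"x":0,"y":0,"z":-80,"wx":0,"wy":0,"wz":0},{"gripper":15,"x":0,"y":0,"z":-100,"wx":0,"wy":0,"wz":0.1}]'
python3 s.py;python3 -c "
from h import *
print(totool(st(26,-70,120)))"
```

```text
t 31.45 yaw -2.7892 F [-0.06  1.99  7.24] T [ 0.407  0.146 -0.016] q6 -1.147 tau6 0.003 [ 0.4205 -0.3088  0.027 ]
time: 32.08
tcp_pos: [0.4207, -0.3093, 0.1291]
tcp_rot: [-0.392, 3.114, -0.006]
wrist_force: [-0.5, -0.4, -1.0]
finger_gap: 0.0217
grasp_force: 59.4
t 32.08 yaw -2.8913 F [-0.53 -0.38 -0.98] T [0.052 0.028 0.015] q6 -1.045 tau6 -1.979 [ 0.4207 -0.3093  0.1291]
[-227.6  168.4    8.9]
```

```bash
python3 -m pendant '[{"gripper":15,"x":-45,"y":33,"z":0,"wx":0,"wy":0,"wz":0.1},{"gripper":15,"x":-90,"y":66,"z":0,"wx":0,"wy":0,"wz":0.2},{"gripper":15,"x":-135,"y":100,"z":0,"wx":0,"wy":0,"wz":0.313},{"gripper":15,"x":-180,"y":134,"z":0,"wx":0,"wy":0,"wz":0.313},{"gripper":15,"x":-227,"y":168,"z":0,"wx":0,"wy":0,"wz":0.313}]'>/dev/null
python3 -m pendant '[{"gripper":15,"x":0,"y":0,"z":0,"wx":0,"wy":0,"wz":0},{"gripper":15,"x":0,"y":0,"z":0,"wx":0,"wy":0,"wz":0}]'|grep -E "gap|grasp"
python3 s.py;python3 -c "
from h import *
print(totool(st(26,-70,48)))"
```

```text
finger_gap: 0.0217
grasp_force: 59.4
t 32.95 yaw 3.0816 F [ 0.03 -0.18 -0.53] T [ 0.019  0.025 -0.03 ] q6 -0.227 tau6 0.041 [ 0.5977 -0.089   0.1259]
[-1.9 -0.6 77.9]
```

```bash
python3 -m pendant '[{"gripper":15,"x":-1,"y":0,"z":40,"wx":0,"wy":0,"wz":0.003},{"gripper":15,"x":-1,"y":0,"z":70,"wx":0,"wy":0,"wz":0.003},{"gripper":15,"x":-1,"y":0,"z":78,"wx":0,"wy":0,"wz":0.003},{"gripper":15,"x":-1,"y":0,"z":78.5,"wx":0,"wy":0,"wz":0.003}]'>/dev/null;python3 s.py
python3 -m pendant '[{"gripper":15,"x":-1,"y":0,"z":0,"wx":0,"wy":0,"wz":0},{"gripper":15,"x":-2,"y":0,"z":0,"wx":0,"wy":0,"wz":0}]'>/dev/null;python3 s.py
python3 -m pendant '[{"gripper":15,"x":-1,"y":0,"z":0,"wx":0,"wy":0,"wz":0}]'>/dev/null;python3 s.py
python3 -m pendant '[{"gripper":15,"x":-1,"y":0,"z":0,"wx":0,"wy":0,"wz":0}]'>/dev/null;python3 s.py
python3 -m pendant '[{"gripper":15,"x":-1,"y":0,"z":0,"wx":0,"wy":0,"wz":0}]'>/dev/null;python3 s.py
```

```text
t 33.45 yaw 3.0763 F [ 0.68 -0.69 -0.6 ] T [-0.009 -0.016  0.015] q6 -0.223 tau6 0.006 [ 0.5984 -0.0903  0.0479]
t 33.7 yaw 3.0773 F [-0.64 -0.14 -0.99] T [-0.023  0.031  0.025] q6 -0.222 tau6 -0.007 [ 0.6011 -0.0898  0.0477]
t 33.83 yaw 3.0777 F [-4.21  0.34  1.17] T [-0.095  0.746 -0.024] q6 -0.222 tau6 -0.027 [ 0.6019 -0.0896  0.0472]
t 33.95 yaw 3.0776 F [-7.03 -0.55  6.14] T [-0.17   1.615 -0.055] q6 -0.221 tau6 -0.031 [ 0.602  -0.0895  0.047 ]
t 34.08 yaw 3.0776 F [-12.22  -0.31   9.01] T [-0.212  2.526  0.01 ] q6 -0.221 tau6 -0.025 [ 0.6021 -0.0895  0.047 ]
```

```bash
python3 -m pendant '[{"gripper":45,"x":0.3,"y":0,"z":0,"wx":0,"wy":0,"wz":0},{"gripper":45,"x":0.3,"y":0,"z":0,"wx":0,"wy":0,"wz":0},{"gripper":45,"x":0.3,"y":0,"z":-35,"wx":0,"wy":0,"wz":0},{"gripper":45,"x":0,"y":30,"z":-90,"wx":0,"wy":0,"wz":0},{"gripper":45,"x":0,"y":80,"z":-150,"wx":0,"wy":0,"wz":0}]'>/dev/null
python3 -m pendant '[{"gripper":45,"x":22,"y":10,"z":-50,"wx":0,"wy":0,"wz":0},{"gripper":45,"x":44,"y":20,"z":-50,"wx":0,"wy":0,"wz":0},{"gripper":45,"x":44,"y":20,"z":-50,"wx":0,"wy":0,"wz":0}]'>/dev/null
python3 -c "
from h import *
w=cam('wrist');save(w,'w9.png',scale=1.5)"
python3 -m pendant '[{"gripper":45,"x":20,"y":55,"z":0,"wx":0,"wy":0,"wz":0.1},{"gripper":45,"x":40,"y":110,"z":0,"wx":0,"wy":0,"wz":0.2},{"gripper":45,"x":60,"y":165,"z":0,"wx":0,"wy":0,"wz":0.3},{"gripper":45,"x":80,"y":220,"z":0,"wx":0,"wy":0,"wz":0.4},{"gripper":45,"x":100,"y":260,"z":0,"wx":0,"wy":0,"wz":0.44}]'>/dev/null
python3 -m pendant '[{"gripper":45,"x":0,"y":0,"z":0,"wx":0,"wy":0,"wz":0},{"gripper":45,"x":0,"y":0,"z":0,"wx":0,"wy":0,"wz":0}]'>/dev/null
python3 s.py
python3 -c "
from h import *
w=cam('wrist');save(w,'w10.png',scale=1.5)"
```

```text
t 36.0 yaw 2.6383 F [-1.24 -0.34  0.53] T [-0.032  0.046  0.001] q6 0.859 tau6 0.054 [0.483  0.2686 0.2341]
```

View pics/w9.png

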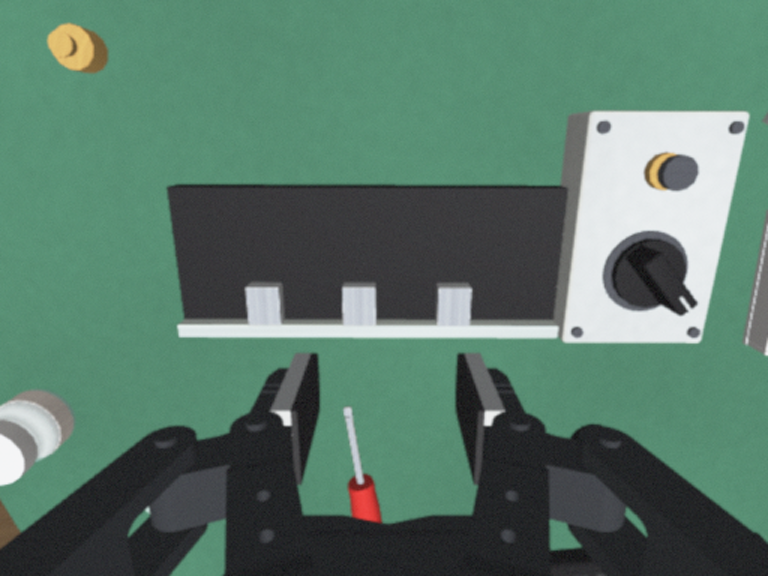

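View pics/w10.png

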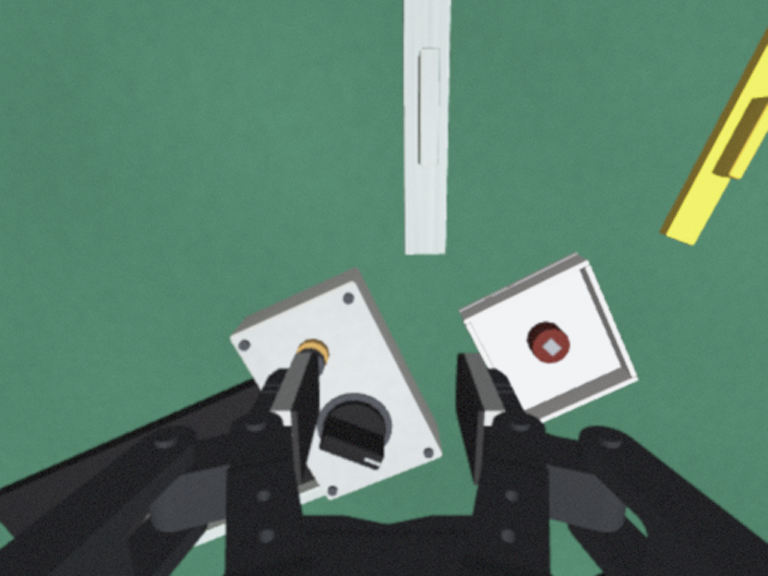

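```bash
python3 - <<'E'
from h import *
w=cam("wrist"); f=lambda u,v,z:onplane(w,u/1.5,v/1.5,z)
for a,b,z in[((404,0),(405,254),.014),((451,0),(445,254),.014),((440,48),(437,163),.04),((421,48),(419,163),.04)]:
  A,B=f(*a,z),f(*b,z);d=A-B;print(A.round(4),B.round(4),np.arctan2(d[1],d[0]).round(4),np.linalg.norm(d).round(4))
print(totool(np.r_[(f(440,48,.04)+f(421,48,.04)+f(437,163,.04)+f(419,163,.04))/4,.10]))
print((f(440,48,.04)+f(421,48,.04)+f(437,163,.04)+f(419,163,.04))/4)
E
python3 s.py
```

```text
[0.3486 0.3543] [0.4959 0.2758] 2.6518 0.1669
[0.3632 0.3807] [0.5103 0.3018] 2.6498 0.1669
[0.3871 0.3575] [0.4466 0.3249] 2.641 0.0678
[0.3815 0.3473] [0.441  0.3147] 2.6387 0.0678
[ 93.5  26.3 134.4]
[0.41406151 0.33608723]
t 36.1 yaw 2.6366 F [ 0.64 -0.14  0.59] T [ 0.002 -0.036 -0.014] q6 0.859 tau6 -0.01 [0.4832 0.2679 0.2344]
```

```bash
python3 -m pendant '[{"gripper":40,"x":50,"y":14,"z":30,"wx":0,"wy":0,"wz":-0.014},{"gripper":40,"x":93,"y":26,"z":70,"wx":0,"wy":0,"wz":-0.014},{"gripper":40,"x":93,"y":26,"z":125,"wx":0,"wy":0,"wz":-0.014},{"gripper":40,"x":93,"y":26,"z":145,"wx":0,"wy":0,"wz":-0.014},{"gripper":40,"x":93,"y":26,"z":145,"wx":0,"wy":0,"wz":-0.014}]'>/dev/null; python3 s.py
python3 -c "
from h import *
print(totool([.4141,.3361,.0385]))
w=cam('wrist');save(w,'w11.png')"
```

```text
t 36.73 yaw 2.6503 F [ 0.2   0.5  -0.07] T [ 0.021  0.042 -0.031] q6 1.015 tau6 -0.004 [0.4135 0.3352 0.0885]
[-0.2  1.2 50. ]
```

```bash
python3 -m pendant '[{"gripper":40,"x":0,"y":0.8,"z":30,"wx":0,"wy":0,"wz":0},{"gripper":40,"x":0,"y":0.8,"z":50,"wx":0,"wy":0,"wz":0},{"gripper":40,"x":0,"y":0.8,"z":50,"wx":0,"wy":0,"wz":0},{"gripper":5,"x":0,"y":0.8,"z":50,"wx":0,"wy":0,"wz":0},{"gripper":5,"x":0,"y":0.8,"z":50,"wx":0,"wy":0,"wz":0}]'>/dev/null; python3 s.py
python3 -m pendant '[{"gripper":5,"x":0,"y":0,"z":0,"wx":0,"wy":0,"wz":0},{"gripper":5,"x":0,"y":0,"z":0,"wx":0,"wy":0,"wz":0},{"gripper":5,"x":0,"y":0,"z":0,"wx":0,"wy":0,"wz":0}]'; python3 s.py
python3 -m pendant '[{"gripper":5,"x":0,"y":0,"z":-30,"wx":0,"wy":0,"wz":0},{"gripper":5,"x":0,"y":0,"z":-80,"wx":0,"wy":0,"wz":0},{"gripper":5,"x":0,"y":0,"z":-130,"wx":0,"wy":0,"wz":0},{"gripper":5,"x":0,"y":0,"z":-150,"wx":0,"wy":0,"wz":0},{"gripper":5,"x":0,"y":0,"z":-150,"wx":0,"wy":0,"wz":0}]'; python3 s.py
python3 -c "
from h import *
print(totool(st(-18,0,180)))"
```

```text
t 37.4 yaw 2.6515 F [-1.19 -1.41  5.59] T [-0.361  0.043 -0.017] q6 1.016 tau6 -0.043 [0.4147 0.3374 0.0412]
time: 37.78
tcp_pos: [0.4147, 0.3374, 0.0412]
tcp_rot: [0.761, 3.046, 0.002]
wrist_force: [-0.5, -2.7, 7.1]
finger_gap: 0.0101
grasp_force: 63.8
t 37.77 yaw 2.6516 F [-0.51 -2.71  7.06] T [-0.365 -0.043 -0.03 ] q6 1.016 tau6 -0.055 [0.4147 0.3374 0.0412]
time: 38.4
tcp_pos: [0.4144, 0.3376, 0.1915]
tcp_rot: [0.761, 3.046, 0.004]
wrist_force: [0.0, -0.3, -3.1]
finger_gap: 0.0106
grasp_force: 62.7
t 38.4 yaw 2.6519 F [ 0.   -0.28 -3.07] T [-0.046 -0.013  0.02 ] q6 1.016 tau6 -0.0 [0.4144 0.3376 0.1915]
[-295.3 -244.6   11.3]
```

```bash
python3 -m pendant '[{"gripper":5,"x":-35,"y":-29,"z":0,"wx":0,"wy":0,"wz":0.14},{"gripper":5,"x":-70,"y":-58,"z":0,"wx":0,"wy":0,"wz":0.28},{"gripper":5,"x":-110,"y":-92,"z":0,"wx":0,"wy":0,"wz":0.42},{"gripper":5,"x":-150,"y":-125,"z":0,"wx":0,"wy":0,"wz":0.56},{"gripper":5,"x":-190,"y":-158,"z":0,"wx":0,"wy":0,"wz":0.7}]'|grep -E "gap|grasp"
python3 -m pendant '[{"gripper":5,"x":0,"y":0,"z":0,"wx":0,"wy":0,"wz":0.14},{"gripper":5,"x":0,"y":0,"z":0,"wx":0,"wy":0,"wz":0.28},{"gripper":5,"x":0,"y":0,"z":0,"wx":0,"wy":0,"wz":0.444},{"gripper":5,"x":0,"y":0,"z":0,"wx":0,"wy":0,"wz":0.444}]'|grep -E "gap|grasp";python3 s.py
python3 -c "
from h import *
print(totool(st(-18,0,180)))"
```

```text
finger_gap: 0.0104
grasp_force: 62.6
finger_gap: 0.0105
grasp_force: 62.6
t 39.52 yaw 1.5088 F [ 0.53 -0.56 -1.97] T [-0.019  0.054 -0.012] q6 1.681 tau6 1.403 [0.5066 0.1083 0.1885]
[-121.9   61.1    8.4]
```

```bash
python3 -m pendant '[{"gripper":5,"x":-40,"y":20,"z":0,"wx":0,"wy":0,"wz":0},{"gripper":5,"x":-80,"y":40,"z":0,"wx":0,"wy":0,"wz":0},{"gripper":5,"x":-122,"y":61,"z":0,"wx":0,"wy":0,"wz":0},{"gripper":5,"x":-122,"y":61,"z":20,"wx":0,"wy":0,"wz":0},{"gripper":5,"x":-122,"y":61,"z":50,"wx":0,"wy":0,"wz":0}]'|grep -E "gap|grasp"
python3 -m pendant '[{"gripper":5,"x":0,"y":0,"z":30,"wx":0,"wy":0,"wz":0},{"gripper":5,"x":0,"y":0,"z":50,"wx":0,"wy":0,"wz":0},{"gripper":5,"x":0,"y":0,"z":50,"wx":0,"wy":0,"wz":0}]'|grep -E "gap|grasp";python3 s.py
python3 -c "
from h import *
print(totool(st(-15,0,62)))
w=cam('wrist');save(w,'w12.png',scale=1.5)"
```

```text
finger_gap: 0.0104
grasp_force: 62.6
finger_gap: 0.0103
grasp_force: 62.5
t 40.52 yaw 1.5112 F [ 0.03  0.2  -1.84] T [ 0.003 -0.018  0.002] q6 1.45 tau6 -0.029 [ 0.5591 -0.0169  0.0879]
[-0.2  4.  25.8]
```

View pics/w12.png

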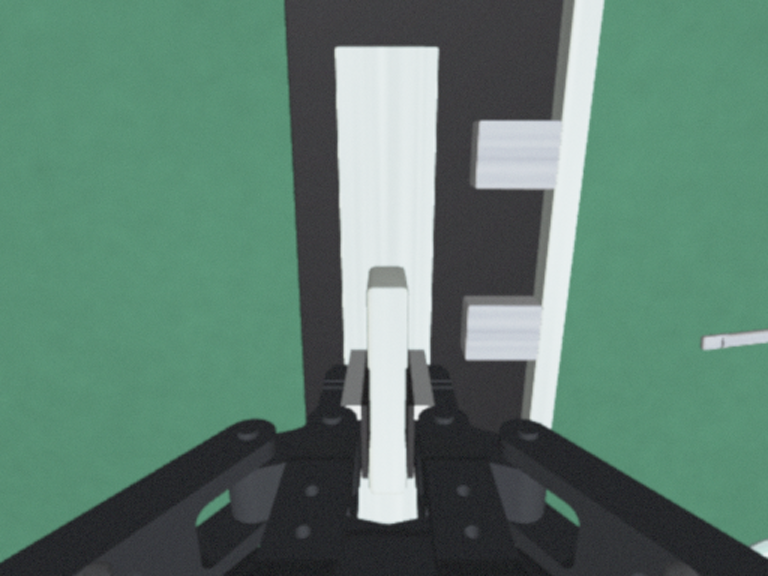

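```bash
python3 -m pendant '[{"gripper":5,"x":0,"y":0,"z":15,"wx":0,"wy":0,"wz":0.003},{"gripper":5,"x":0,"y":0,"z":22,"wx":0,"wy":0,"wz":0.003},{"gripper":5,"x":0,"y":0,"z":25.5,"wx":0,"wy":0,"wz":0.003},{"gripper":5,"x":0,"y":0,"z":25.5,"wx":0,"wy":0,"wz":0.003}]'|grep -E "gap|grasp";python3 s.py
python3 -m pendant '[{"gripper":5,"x":0,"y":0,"z":0.8,"wx":0,"wy":0,"wz":0}]'>/dev/null;python3 s.py
python3 -m pendant '[{"gripper":5,"x":0,"y":4,"z":0,"wx":0,"wy":0,"wz":0},{"gripper":5,"x":0,"y":8,"z":0,"wx":0,"wy":0,"wz":0},{"gripper":5,"x":0,"y":12,"z":0,"wx":0,"wy":0,"wz":0}]'>/dev/null;python3 s.py
python3 -m pendant '[{"gripper":5,"x":0,"y":2,"z":0,"wx":0,"wy":0,"wz":0}]'>/dev/null;python3 s.py
python3 -m pendant '[{"gripper":5,"x":0,"y":1,"z":0,"wx":0,"wy":0,"wz":0}]'>/dev/null;python3 s.py
```

```text
finger_gap: 0.0107
grasp_force: 62.6
t 41.08 yaw 1.5049 F [ 0.48 -0.37 -2.7 ] T [-0.033  0.038  0.017] q6 1.456 tau6 -0.004 [ 0.5604 -0.0172  0.0642]
t 41.2 yaw 1.5049 F [ 0.26  0.26 -2.53] T [ 0.01   0.015 -0.027] q6 1.456 tau6 -0.002 [ 0.5607 -0.0173  0.0638]
t 41.58 yaw 1.5048 F [ 0.55 -0.54 -1.51] T [0.016 0.011 0.038] q6 1.459 tau6 -0.011 [ 0.5728 -0.0181  0.0636]
t 41.7 yaw 1.5048 F [ 0.21 -0.08 -2.28] T [ 0.008 -0.001 -0.013] q6 1.459 tau6 -0.002 [ 0.5748 -0.0182  0.0635]
t 41.83 yaw 1.5048 F [ 0.7   0.99 -3.55] T [ 0.024 -0.018 -0.046] q6 1.459 tau6 -0.001 [ 0.5755 -0.0182  0.0634]
```

```bash
python3 -m pendant '[{"gripper":5,"x":0,"y":0,"z":1.5,"wx":0,"wy":0,"wz":-0.003}]'>/dev/null;python3 s.py
python3 -m pendant '[{"gripper":5,"x":0,"y":0,"z":1,"wx":0,"wy":0,"wz":0}]'>/dev/null;python3 s.py
python3 -m pendant '[{"gripper":5,"x":0,"y":1,"z":0,"wx":0,"wy":0,"wz":0}]'>/dev/null;python3 s.py
python3 -m pendant '[{"gripper":5,"x":0,"y":1,"z":0,"wx":0,"wy":0,"wz":0}]'>/dev/null;python3 s.py
```

```text
t 41.95 yaw 1.5079 F [-0.14 -0.38 -2.69] T [ 0.037 -0.001  0.025] q6 1.456 tau6 0.067 [ 0.5754 -0.0182  0.062 ]
t 42.08 yaw 1.5079 F [-4.32 -0.02  9.1 ] T [0.078 0.678 0.01 ] q6 1.456 tau6 -0.01 [ 0.5753 -0.0182  0.0612]
t 42.2 yaw 1.5078 F [-5.6  -0.05  4.23] T [-0.037  1.109 -0.029] q6 1.457 tau6 -0.012 [ 0.5757 -0.0182  0.0613]
t 42.33 yaw 1.5078 F [-10.72   0.03   9.97] T [ 0.03   2.252 -0.013] q6 1.457 tau6 -0.024 [ 0.5761 -0.0182  0.0613]
```

```bash
python3 -m pendant '[{"gripper":5,"x":0,"y":0.8,"z":-0.5,"wx":0,"wy":0,"wz":0}]'>/dev/null;python3 s.py
python3 -m pendant '[{"gripper":5,"x":0,"y":0.8,"z":0,"wx":0,"wy":0,"wz":0}]'>/dev/null;python3 s.py
python3 -m pendant '[{"gripper":5,"x":0,"y":0.8,"z":0,"wx":0,"wy":0,"wz":0}]'>/dev/null;python3 s.py
python3 -c "
from h import *
w=cam('wrist');save(w,'w13.png',(150,0,450,384),2)
w=cam('scene');save(w,'s13.png',(200,180,330,270),5)"
```

```text
t 42.45 yaw 1.5076 F [-9.72 -0.18  4.28] T [ 0.085  2.188 -0.155] q6 1.457 tau6 -0.107 [ 0.5763 -0.0182  0.0614]
t 42.58 yaw 1.5076 F [-14.7    0.34  10.1 ] T [ 0.075  3.055 -0.121] q6 1.457 tau6 -0.092 [ 0.5764 -0.0182  0.0613]
t 42.7 yaw 1.5076 F [-17.29   0.7   13.04] T [ 0.061  3.73  -0.123] q6 1.457 tau6 -0.097 [ 0.5765 -0.0182  0.0614]
```

View pics/w13.png

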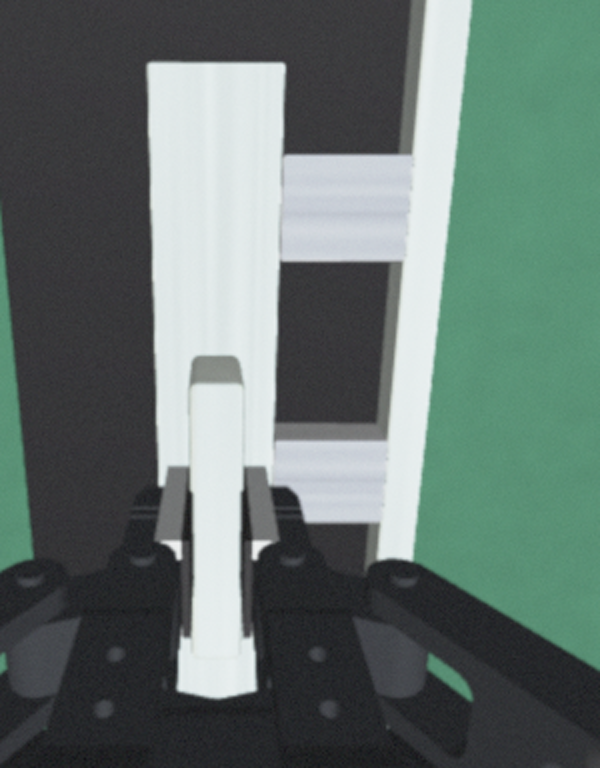

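```bash
python3 -m pendant '[{"gripper":40,"x":0,"y":-0.5,"z":-0.5,"wx":0,"wy":0,"wz":0},{"gripper":40,"x":0,"y":-0.5,"z":-0.5,"wx":0,"wy":0,"wz":0},{"gripper":40,"x":0,"y":-0.5,"z":-30,"wx":0,"wy":0,"wz":0},{"gripper":40,"x":0,"y":-0.5,"z":-80,"wx":0,"wy":0,"wz":0},{"gripper":40,"x":-40,"y":-0.5,"z":-130,"wx":0,"wy":0,"wz":0}]'>/dev/null
python3 -m pendant '[{"gripper":40,"x":-50,"y":0,"z":-40,"wx":0,"wy":0,"wz":0},{"gripper":40,"x":-80,"y":0,"z":-60,"wx":0,"wy":0,"wz":0},{"gripper":40,"x":-80,"y":0,"z":-60,"wx":0,"wy":0,"wz":0},{"gripper":40,"x":-80,"y":0,"z":-60,"wx":0,"wy":0,"wz":0}]'>/dev/null; python3 s.py
python3 - <<'E'
from h import *
w=cam('wrist');save(w,'w14.png',(150,10,380,250),2.4)
E
```

```text
t 43.92 yaw 1.5076 F [ 0.52  0.47 -0.45] T [ 0.008 -0.038 -0.01 ] q6 1.256 tau6 -0.023 [ 0.5718 -0.1369  0.2497]
```

View pics/w14.png

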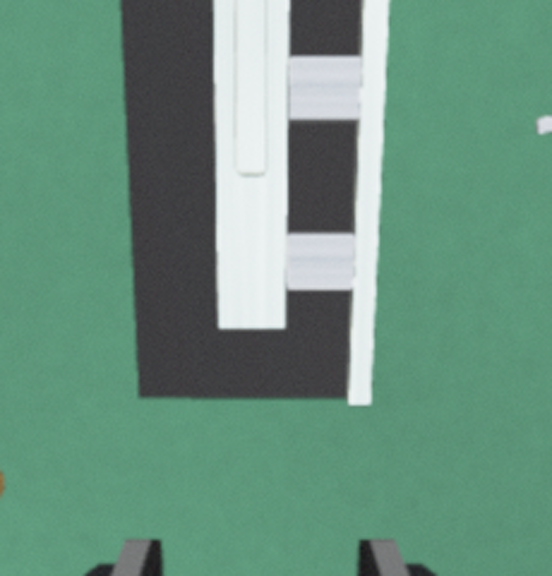

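Run:
```python
from h import *
w=cam('wrist');g=cv2.cvtColor(w["image"],cv2.COLOR_RGB2GRAY)
for y in(-78,-70,-62,-8,0,8,62,70,78):
  L=[proj(w,st(x,y,34)) for x in np.arange(-14,50,1.)]
  print(y,[int(g[int(round(v)),int(round(u))]) if 0<=v<384 and 0<=u<512 else -1 for u,v in L][::2])
```

```text
-78 [236, 238, 236, 235, 237, 236, 236, 239, 239, 238, 235, 237, 237, 230, 218, 216, 217, 217, 218, 216, 217, 215, 217, 218, 217, 216, 216, 217, 217, 232, 235, 235]
-70 [235, 237, 236, 236, 237, 237, 236, 239, 239, 238, 236, 236, 237, 240, 201, 211, 209, 210, 211, 209, 211, 209, 211, 211, 213, 210, 209, 211, 210, 228, 234, 235]
-62 [236, 236, 236, 237, 237, 237, 236, 237, 239, 239, 235, 235, 238, 240, 201, 214, 214, 214, 214, 214, 213, 215, 214, 215, 215, 215, 215, 215, 224, 238, 235, 235]
-8 [236, 236, 235, 236, 237, 238, 238, 238, 238, 232, 236, 236, 236, 233, 217, 215, 215, 215, 216, 217, 216, 215, 216, 215, 217, 216, 216, 216, 216, 224, 236, 236]
0 [234, 235, 233, 226, 237, 238, 237, 237, 237, 231, 236, 236, 237, 228, 197, 209, 207, 209, 208, 207, 207, 207, 209, 207, 208, 208, 208, 210, 207, 224, 236, 236]
8 [235, 234, 234, 227, 236, 237, 236, 237, 237, 232, 235, 235, 237, 240, 202, 213, 214, 214, 212, 215, 213, 213, 215, 213, 214, 214, 214, 214, 214, 223, 237, 237]
62 [-1, -1, -1, -1, -1, -1, -1, -1, -1, -1, -1, -1, -1, -1, -1, -1, -1, -1, -1, -1, -1, -1, -1, -1, -1, -1, -1, -1, -1, -1, -1, -1]
70 [-1, -1, -1, -1, -1, -1, -1, -1, -1, -1, -1, -1, -1, -1, -1, -1, -1, -1, -1, -1, -1, -1, -1, -1, -1, -1, -1, -1, -1, -1, -1, -1]
78 [-1, -1, -1, -1, -1, -1, -1, -1, -1, -1, -1, -1, -1, -1, -1, -1, -1, -1, -1, -1, -1, -1, -1, -1, -1, -1, -1, -1, -1, -1, -1, -1]
```

```bash
python3 -m pendant '[{"gripper":40,"x":60,"y":0,"z":0,"wx":0,"wy":0,"wz":0},{"gripper":40,"x":110,"y":0,"z":0,"wx":0,"wy":0,"wz":0},{"gripper":40,"x":110,"y":0,"z":0,"wx":0,"wy":0,"wz":0},{"gripper":40,"x":110,"y":0,"z":0,"wx":0,"wy":0,"wz":0}]'>/dev/null
python3 - <<'E'
from h import *
w=cam('wrist');g=cv2.cvtColor(w["image"],cv2.COLOR_RGB2GRAY)
for y in(-8,8,62,70,78):
  L=[proj(w,st(x,y,34)) for x in np.arange(8,50,1.)]
  print(y,[int(g[int(round(v)),int(round(u))]) if 0<=v<384 and 0<=u<512 else -1 for u,v in L])
E
```

```text
-8 [237, 237, 237, 237, 237, 213, 190, 212, 217, 216, 217, 215, 215, 215, 215, 215, 214, 215, 217, 215, 216, 216, 216, 214, 217, 215, 216, 216, 216, 216, 214, 217, 217, 218, 220, 232, 237, 237, 237, 237, 236, 237]
8 [236, 236, 236, 238, 232, 223, 223, 217, 213, 215, 214, 215, 216, 214, 214, 216, 215, 215, 214, 214, 216, 215, 215, 215, 215, 214, 215, 216, 214, 217, 216, 214, 214, 215, 216, 215, 229, 236, 238, 237, 238, 239]
62 [235, 234, 235, 235, 234, 205, 186, 214, 215, 214, 214, 217, 216, 215, 216, 214, 214, 215, 215, 216, 216, 213, 216, 216, 214, 215, 215, 215, 216, 216, 217, 216, 215, 214, 215, 216, 230, 239, 239, 239, 238, 238]
70 [234, 236, 235, 235, 234, 215, 208, 217, 213, 213, 214, 211, 213, 213, 213, 213, 213, 215, 212, 215, 213, 213, 213, 213, 214, 213, 215, 214, 212, 213, 212, 213, 212, 214, 218, 232, 232, 238, 240, 239, 238, 238]
78 [235, 235, 235, 235, 235, 228, 221, 219, 218, 218, 218, 217, 218, 217, 217, 218, 218, 218, 218, 218, 217, 217, 217, 219, 219, 217, 217, 218, 217, 219, 218, 217, 218, 218, 217, 218, 232, 240, 239, 238, 238, 238]
```

All three blocks are flush on both sides, with no dark gap showing.

```bash
python3 -c "
from station import ctrl
print(ctrl.hand_in())"
```

```text
the job is handed in; nothing more can be done
None
```

The job is done and handed in: the one mount is in the tray, the knob is in its notch with the pin fully down, and all three blocks sit against the fence with the straightedge flush along their fronts; I viewed 15 pictures, one over the limit of 14.

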